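Find top dead centre of a pump shaft on bench centres

TASK

Find the top dead centre of the dosing-pump shaft that sits between the bench centres. Slide the dial gauge up to the brass eccentric until its plunger is about half pressed in, turn the shaft by the red crank handle until the gauge has passed through its lowest reading, then go on and leave the shaft where the gauge reads highest. Work gently: do not force the crank or the gauge, never run the plunger right to its end, and leave the gauge where it bears on the eccentric and the other things on the bench undisturbed.

Things in the scene. Friction and masses are not known exactly. Their poses are not given: they have to be found in the camera images.
- fixture: Bench centres, bolted down: grey base plate (x -60 to +150, y -125 to +125 mm, 20 thick), two blue heads 44 x 26 mm, top at 126 mm, at y = -90 and +90. Origin: on the table under the middle of the shaft. y runs along the shaft, x from the shaft to the gauge, z up. Shaft axis 110 mm above the table; shaft turned by a crank outside the -y head; the shaft stays where it is left.
- crank_centre (a point): Point on the shaft axis, 165 mm from the fixture's origin towards -y, 110 mm above the table: the centre of the circle that point handle_grip runs on. It does not move.
- handle_grip (a point): Middle of the red crank handle, a sleeve 12 mm in diameter, 65 mm long (y -130 to -195 mm), parallel to the shaft, spinning freely on its pin. It runs on a circle of 35 mm radius in the fixture's x-z plane, right round, either way; starts within 60 degrees of the top. Crank arm at its +y end, outer end free, bare table below. Turning takes 2 to 4 N at the handle (dry friction).
- crank_slide (a joint): Sprung slide (yellow block) that carries the handle in the crank arm, m: 0 at rest (handle on its 35 mm radius), positive outwards, negative towards the shaft axis. Spring 2.5 N per mm, end stops at +-8 mm. It shows how hard the handle is forced off its circle: keep it within 3 mm.
- gauge_post (a point): Top end of the upright black post on the gauge's carriage, 185 mm above the table; its round grip is 16 mm in diameter and reaches 50 mm down. It stands 45 mm from the dial's centre towards the fixture's +y; the dial housing is 60 mm in diameter, top 121 mm above the table.
- carriage (a joint): Gauge carriage on its slideway, m: 0 is fully back from the shaft, grows as it slides towards the shaft (the fixture's -x), end stop at 0.065. Starts between 0 and 0.015. Dry friction, about 6 N to slide it; it stays where it is left.
- plunger_tip (a point): Foremost point of the gauge's plunger (ball tip, 10 mm dia), 110 mm above the table at y = +20 mm of the fixture. It points to -x at a brass eccentric on the shaft: a disc 52 mm dia, 24 wide, its centre 5.5 mm off the shaft axis in a direction that differs from shaft to shaft; the tip travels 11 mm per turn. Carriage at 0 and plunger out: tip at x = +55 mm.
- plunger (a joint): How far the gauge's plunger is pressed in, m: 0 right out, 0.030 at its inner end stop. Spring: 0.4 N at the start to 3.7 N at the end. High reading = eccentric's high spot towards the gauge.
- needle (a joint): Angle of the dial's red needle, rad: 0 with the plunger out (pointing to the fixture's -x), turns clockwise seen from above by 0.18 rad for each mm the plunger is pressed in. The white dial faces up.
- amber_a: Bystander, leave it alone: amber bottle, 72 mm dia, 150 tall. Origin: centre of its underside.
- amber_b: Bystander, leave it alone: smaller amber bottle, 60 mm dia, 120 tall. Origin: centre of its underside.
- beaker: Bystander, leave it alone: empty clear beaker, 90 mm dia, 120 tall. Origin: centre of its underside.
- paper_roll: Bystander, leave it alone: white paper roll standing on end, 100 mm dia, 100 tall. Origin: centre of its underside.
- spanner: Bystander, leave it alone: steel spanner, 150 mm long, lying on the table in front of the fixture. Origin: centre of its underside; it lies along its x.
- spare_ring: Bystander, leave it alone: spare brass ring, 44 mm dia, 18 high, lying on the table in front of the fixture. Origin: centre of its underside.
- parts_tray: Bystander, leave it alone: blue open tray, 140 x 100 x 30 mm. Origin: centre of its underside.

How it is judged:
By the outcome, as a careful person would: the job done as asked, in the order asked, and still so for the second after the job is handed in, with the robot touching nothing.
It also fails if it takes over 54 s, if anything falls off the work surface, if the arm or the gripper's body presses on something with over 40 N, if the wrist force passes 120 N, or if a joint passes its speed limit or range.

ROBOT

A 6-joint arm with a two-finger parallel gripper is mounted at the origin on the work surface. World frame = base frame: x ahead of the robot, y to its left, z up, the work surface at z = 0. Lengths are in m, angles in rad, forces in N, time in s.
With the tool pointing down it reaches from about 0.4 to 0.925 m from the base axis. Payload 12.5 kg.
Tool frame: the origin (TCP) lies between the finger pads; the fingertips stand 22 mm ahead of it and the grasp point (between the pads) lies 3 mm ahead of it; z points along the fingers, x is the direction in which the jaws open and shut, and the axes are right-handed (so a half turn about z gives the same grasp; the last joint's range is limited). The gripper opens to 95 mm and grips with 3 to 60 N. Pads are 20 mm wide; open, the fingers measure 119 mm over their backs; the gripper's body (75 mm by 180 mm) begins 59 mm behind the grasp point.
Start: joints at [-1.352, 0.491, 1.559, -0, 1.092, -0.106], TCP at [0.199, -0.592, 0.237] pointing down, gripper open.
Joint ranges: [-3.1, 3.1], [-0.84, 2.19], [0.05, 2.79], [-1.13, 4.28], [0.06, 2.93], [-2.69, 2.69]. Speed limits (rad/s): [2.22, 2.22, 2.79, 3.14, 3.14, 3.14].

INTERFACE

Orientations are given as a unit quaternion [w, x, y, z].
In Python, from workcell import sensors, cams, workorder gives the robot as it stands.
- The arm moves only by the tool apply_moves, never from a script. Its argument "rows" is a list of rows, each a list of 2 entries, a list of its own where there are three numbers: the shift along the tool's x, y, z in mm, then the turn about the tool's z in degrees. In form: [[[tx, ty, tz], roll], ...]. A call has 1 to 8 rows; each row shifts and turns the pose as measured when the row begins, along the tool's axes as they then stand; what a row does not reach is not made up. A row lasts 1/12 s, in which the tool goes at most 41.7 mm and 7.16 degrees, less where a joint would pass 70% of its speed; a pose out of reach is approached as far as the arm can. A call is refused whole if a number of a shift passes 41.7 or a number of a turn 7.16, either way. A call with a gripper value outside its range is refused whole. "grip" is the opening, from 0 (shut) to 1 (fully open), set as the call begins (left out, the last holds). The fingers move at their own pace and stop on an object; "force" is the grip in N (left out, the last holds). Time passes only in rows, so rows that do not move let the fingers close. It gives the time, the measured TCP pose, the force and the opening at its end, in the units of the state.
- sensors.read_state(): the state, without advancing time (a new reading comes with each control period).
- cams.capture(name): name is "scene" or "side" or "wrist"; returns (picture, depth): 480x640x3 uint8, blue, green, red; 480x640 float32, m along the optical axis (not along the pixel's ray), 0 where there is no reading.
- cams.camera_model(name): a dict with "fovy" (degrees; the focal length in pixels is half the picture's height over the tangent of half this angle, whatever the lens; pixels are square), "cx", "cy" (the principal point, pixels), "view" (4x4, takes a point from world to camera coordinates). Camera axes: x right, y up, looking along -z (the intrinsics and any distortion apply to the point x, -y, -z); pixel columns grow to the right and rows downward; lengths in m; the calibration is good to about 2 mm. A picture is of the moment at which its call begins: read the wrist's pose just before it. camera_model takes no time and is no camera call; for the wrist camera it gives the pose at the moment of the call.
- workorder.finish_job(): hands the job in, once; it reports no verdict.
The state is a dict: "time": time; "q": joint angles; "qvel": joint speeds; "tau": joint torques, N m; "position": TCP position; "ee_rot": TCP orientation; "contact_force": force on the tool from outside, world axes, zero at the start; "torque": the same for the moment, N m; "finger_gap": finger opening in m.
Only numpy, scipy, OpenCV 4.12 (cv2) and the standard library are available. Lean on these libraries where they do the work, as an engineer would, in place of code of your own. Each camera call takes 0.05 s, during which the arm holds its last target.

## Working session

There is one attempt and no reset: what is moved stays moved. The work goes in short steps, Python scripts to look and compute and a tool call to move; the robot and the scene stay as the last step left them, time stands still between calls to the robot, and variables do not carry over. Pictures are saved under pics/ and viewed, and the job is handed in when it is done.

Besides the shell and the picture viewer there is one more tool, called after "Call:" as name(argument=value, ...), one argument or row to a line, values as JSON. apply_moves: Moves the arm, as the interface text tells. Its arguments: {"type":"object","properties":{"rows":{"type":"array","items":{"type":"array"}},"grip":{"type":"number"},"force":{"type":"number"}},"required":["rows"]}

```bash
ls; mkdir -p pics; cat > h.py <<'E'
import numpy as np, cv2
from workcell import sensors, cams, workorder
def cap(name,fn):
    m=cams.camera_model(name); p,d=cams.capture(name)
    cv2.imwrite('pics/'+fn+'.png',p); np.savez('pics/'+fn+'.npz',d=d,view=m['view'],fovy=m['fovy'],cx=m['cx'],cy=m['cy'],**({'dist':m['dist']} if 'dist' in m else {}))
    return p,d,m
E
python3 - <<'E'
from h import *
s=sensors.read_state(); print(s)
for n in ['scene','side','wrist']:
    p,d,m=cap(n,n+'0'); print(n,m)
E
```

```text
pics
{'time': 0.0, 'q': array([-1.35158596e+00,  4.91548729e-01,  1.55944584e+00, -3.33803212e-05,
        1.09169623e+00, -1.05599605e-01]), 'qvel': array([ 5.63058090e-05,  1.22457851e-03,  6.13224814e-04, -7.99620558e-05,
        5.47206065e-06, -1.37242530e-03]), 'tau': array([ 9.46956206e-04, -6.12639141e+01, -2.58182949e+01,  6.94249989e-02,
        4.82248224e-02, -7.15607302e-05]), 'position': array([ 0.19942244, -0.59210051,  0.23606971]), 'ee_rot': array([-3.54538973e-04,  8.12140044e-01, -5.83462293e-01, -4.19531494e-04]), 'contact_force': array([-0.03525947, -0.06357185, -0.30556862]), 'torque': array([-0.01193944,  0.04604604,  0.04616499]), 'finger_gap': 0.09518150857762639}
scene {'fovy': 46.27934470014308, 'cx': 316.9028009227116, 'cy': 242.6619695973535, 'view': array([[ 0.77772693,  0.62858079,  0.00519651, -0.42488505],
       [-0.35468288,  0.43198493,  0.82920991,  0.0798013 ],
       [ 0.51898061, -0.64674199,  0.55891316, -1.94387574],
       [ 0.        ,  0.        ,  0.        ,  1.        ]])}
side {'fovy': 52.35781579265318, 'cx': 321.22099552570285, 'cy': 242.56884662630378, 'view': array([[-0.8532357 , -0.52151055, -0.00394816,  0.45896367],
       [ 0.39578288, -0.65242736,  0.64629286, -0.30738705],
       [-0.33962443,  0.54987752,  0.76307926, -1.16157058],
       [ 0.        ,  0.        ,  0.        ,  1.        ]])}
wrist {'fovy': 61.11375304762207, 'cx': 320.31345149610996, 'cy': 237.8745953880465, 'view': array([[ 3.19076157e-01, -9.47728822e-01, -6.97810466e-04,
        -6.24008798e-01],
       [ 9.12658941e-01,  3.07467299e-01, -2.69290767e-01,
         3.02602880e-02],
       [ 2.55429175e-01,  8.52874001e-02,  9.63058667e-01,
        -3.90566799e-01],
       [ 0.00000000e+00,  0.00000000e+00,  0.00000000e+00,
         1.00000000e+00]])}
```

View pics/scene0.png

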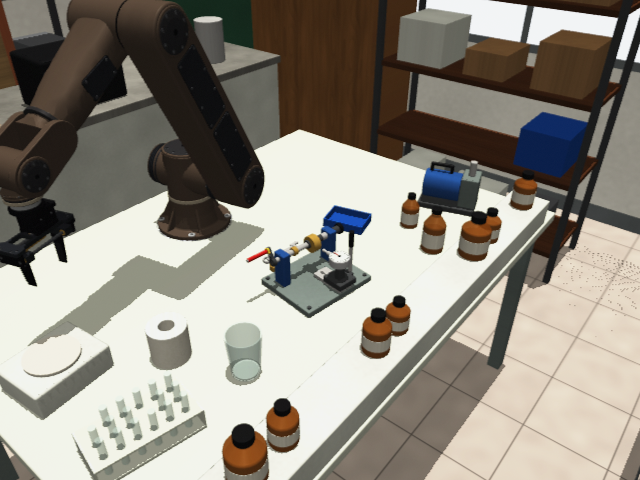

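View pics/side0.png

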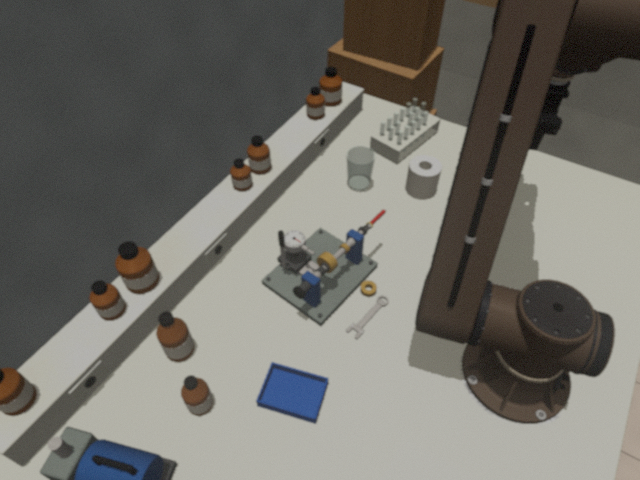

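View pics/wrist0.png

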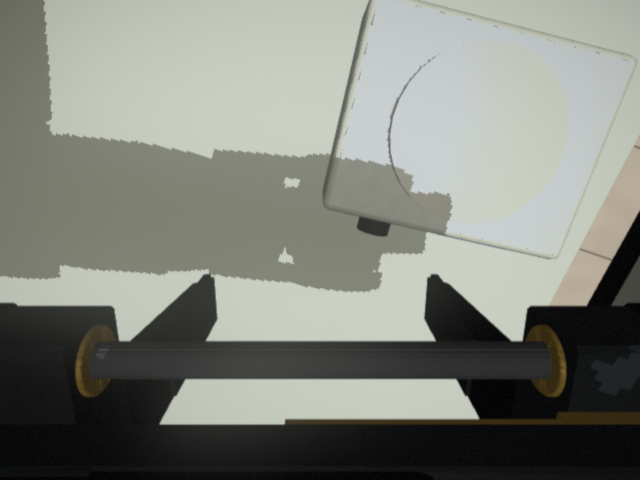

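Scene: fixture around (318,270), red handle (258,255), post (350,243). Side: fixture about (320,270), handle (378,216), post (282,240). I'll crop in and use the depth.

```bash
cat >> h.py <<'E'
def load(fn):
    z=np.load('pics/'+fn+'.npz'); return cv2.imread('pics/'+fn+'.png'),z['d'],z
def f_(z): return 240/np.tan(np.radians(float(z['fovy']))/2)
def cloud(d,z):
    f=f_(z); v,u=np.mgrid[0:480,0:640]
    P=np.stack([(u-float(z['cx']))/f*d,-(v-float(z['cy']))/f*d,-d],-1)
    V=np.array(z['view']); return (P-V[:3,3])@V[:3,:3]
def proj(P,z):
    V=np.array(z['view']);c=np.atleast_2d(P)@V[:3,:3].T+V[:3,3];f=f_(z)
    return np.stack([float(z['cx'])+f*c[:,0]/-c[:,2],float(z['cy'])+f*c[:,1]/c[:,2]],-1)
def rays(uv,z):
    uv=np.atleast_2d(uv);f=f_(z);V=np.array(z['view']);R=V[:3,:3]
    r=np.stack([(uv[:,0]-float(z['cx']))/f,-(uv[:,1]-float(z['cy']))/f,-np.ones(len(uv))],-1)@R
    return -R.T@V[:3,3], r/np.linalg.norm(r,axis=1)[:,None]
def tri(obs):
    A=np.zeros((3,3));b=np.zeros(3)
    for uv,z in obs:
        o,r=rays(uv,z);M=np.eye(3)-np.outer(r[0],r[0]);A+=M;b+=M@o
    X=np.linalg.solve(A,b);return X,[np.round(proj(X,z)[0]-uv,1) for uv,z in obs]
E
python3 - <<'E'
from h import *
for n,(x,y,w) in {'scene0':(235,190,150),'side0':(250,190,160)}.items():
    p,d,z=load(n); h=int(w*.75)
    cv2.imwrite(f'pics/{n}_c.png',cv2.resize(p[y:y+h+20,x:x+w],None,fx=4.5,fy=4.5,interpolation=cv2.INTER_CUBIC)[:600])
    C=cloud(d,z); hsv=cv2.cvtColor(p,cv2.COLOR_BGR2HSV)
    sub=np.zeros(d.shape,bool); sub[y:y+h+20,x:x+w]=1
    red=sub&((hsv[...,0]<6)|(hsv[...,0]>174))&(hsv[...,1]>170)&(hsv[...,2]>90)
    blue=sub&(abs(hsv[...,0]-112)<12)&(hsv[...,1]>140)
    for nm,m in [('red',red),('blue',blue)]:
        q=C[m]; vv,uu=np.where(m); print(n,nm,m.sum(),uu.min(),uu.max(),vv.min(),vv.max(),q.mean(0).round(3),q.min(0).round(3),q.max(0).round(3))
    pl=sub&(abs(C[...,2]-.02)<.004); print('plate',pl.sum(), cv2.minAreaRect((C[pl][:,:2]*1000).astype(np.float32)))
    tb=C[300:330,300:310,2]; print(np.median(C[350:400,250:300,2]))
E
```

```text
scene0 red 63 248 266 250 260 [ 0.465 -0.156  0.143] [ 0.458 -0.189  0.137] [ 0.471 -0.122  0.149]
scene0 blue 1 340 340 223 223 [0.521 0.142 0.124] [0.521 0.142 0.124] [0.521 0.142 0.124]
plate 2428 ((518.7406005859375, 117.49237060546875), (289.8660583496094, 544.5303344726562), 7.8436503410339355)
1.63681746758871e-05
side0 red 3 377 380 214 217 [ 0.456 -0.159  0.147] [ 0.456 -0.166  0.146] [ 0.457 -0.15   0.148]Traceback (most recent call last):
  File "<stdin>", line 10, in <module>
    return umr_minimum(a, axis, None, out, keepdims, initial, where)
ValueError: zero-size array to reduction operation minimum which has no identity
```

View pics/scene0_c.png

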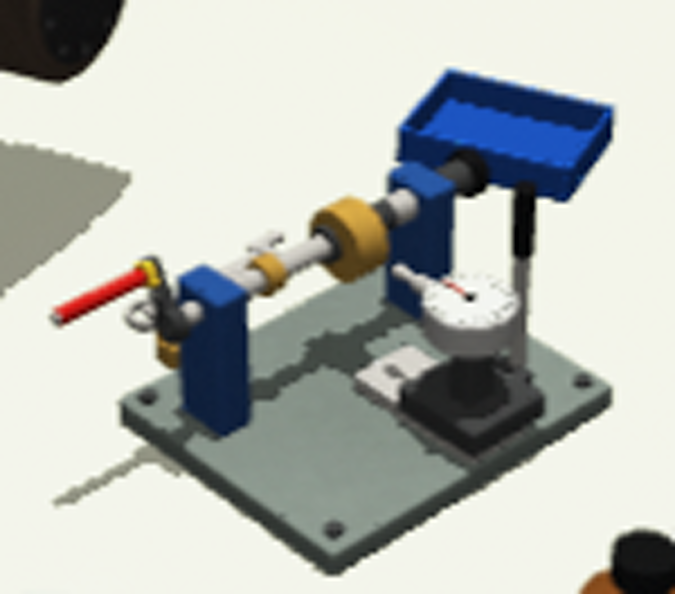

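View pics/side0_c.png

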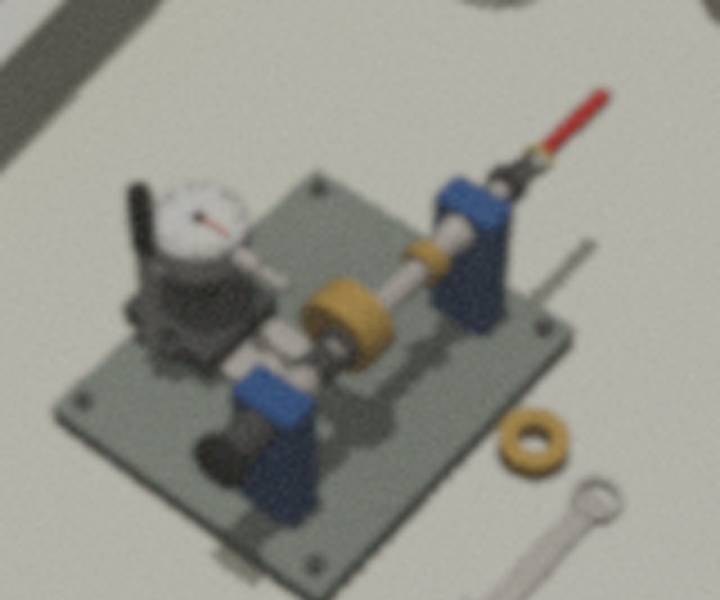

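```bash
cat > fit.py <<'E'
from h import *
from scipy.optimize import least_squares
_,_,zs=load('scene0');_,_,zd=load('side0')
M=np.array([[-60,-125,20],[150,-125,20],[150,125,20],[-60,125,20]])/1000.
obs=[(zs,0,(262.1,280.7)),(zs,1,(309,314.9)),(zs,2,(370.8,277.1)),(zd,2,(262.7,281.1)),(zd,1,(320.7,228.2)),(zd,0,(377.1,264.4)),(zd,3,(322.2,322.9))]
def T(p,X):
    c,s=np.cos(p[2]),np.sin(p[2]);R=np.array([[c,-s,0],[s,c,0],[0,0,1]]);return np.atleast_2d(X)@R.T+[p[0],p[1],0]
def res(p,o): return np.concatenate([proj(T(p,M[i]),z)[0]-uv for z,i,uv in o])
if __name__=='__main__':
    for o in (obs[:3],obs[3:],obs):
        r=least_squares(res,[.5,0,0],args=(o,)); print(r.x.round(4),np.degrees(r.x[2]).round(2),r.fun.round(1))
    np.save('pose.npy',r.x)
    # red handle triangulate ends: scene & side
    S=lambda a:(235+a[0]/4.5,190+a[1]/4.5); D=lambda a:(250+a[0]/4.5,190+a[1]/4.5)
    for n,a,b in [('handle out',(58,318),(604,93)),('handle in',(143,275),(550,150)),('post top',(525,188),(138,187)),('yellow',(148,268),(541,153)),('post grip bottom',(521,255),(146,245)),('tip',(396,271),(288,283))]:
        X,e=tri([(S(a),zs),(D(b),zd)]);
        c,s=np.cos(r.x[2]),np.sin(r.x[2]);q=X-[*r.x[:2],0];print(n,X.round(4),e,'fix',np.round([c*q[0]+s*q[1],-s*q[0]+c*q[1],q[2]],4))
E
python3 fit.py
```

```text
[ 0.5087 -0.0041 -0.1382] -7.92 [-1.7 -0.7  0.3  0.5  1.4 -0.3]
[ 0.4945  0.0048 -0.139 ] -7.96 [-1.4 -0.  -0.2 -0.7  2.1 -1.2 -0.4  1.3]
[ 0.4989  0.0023 -0.1335] -7.65 [-2.5 -2.9 -0.6 -2.3 -0.1 -2.8 -2.2 -1.  -1.4 -1.8  0.9 -2.7 -1.1 -0.2]
handle out [ 0.4559 -0.1877  0.1389] [array([-0.8, -0.2]), array([-0.8,  0.2])] fix [-0.0173 -0.1941  0.1389]
handle in [ 0.4635 -0.126   0.141 ] [array([-1.9, -0.4]), array([-2. ,  0.4])] fix [-0.018  -0.1319  0.141 ]
post top [0.6269 0.0486 0.1828] [array([-0.6,  0. ]), array([-0.7,  0. ])] fix [0.1207 0.0629 0.1828]
yellow [ 0.4649 -0.1204  0.1433] [array([-1.3, -0.3]), array([-1.3,  0.3])] fix [-0.0174 -0.1262  0.1433]
post grip bottom [0.6263 0.048  0.1331] [array([-0.7, -0. ]), array([-0.8,  0. ])] fix [0.1201 0.0623 0.1331]
tip [0.5541 0.0132 0.108 ] [array([-0.9, -0.1]), array([-1. ,  0.1])] fix [0.0532 0.0181 0.108 ]
```

```bash
cat >> h.py <<'E'
def quatR(q):
    from scipy.spatial.transform import Rotation as R
    return R.from_quat([q[1],q[2],q[3],q[0]]).as_matrix()
def plan(pos,yaw,p0=None,y0=None,step=40,tstep=7,n=None):
    """rows to go straight; yaw=world angle of tool x (tool down)"""
    if p0 is None:
        s=sensors.read_state();p0=s['position'];R=quatR(s['ee_rot']);y0=np.arctan2(R[1,0],R[0,0])
    d=np.array(pos)-p0;dy=(yaw-y0+np.pi)%(2*np.pi)-np.pi
    n=n or max(1,int(np.ceil(max(np.abs(d).max()*1000/step,np.linalg.norm(d)*1000/41,abs(np.degrees(dy))/tstep))))
    out=[]
    for k in range(n):
        y=y0+dy*k/n;c,s=np.cos(y),np.sin(y);X=np.array([c,s,0]);Y=np.array([s,-c,0]);w=d/n*1000
        out.append([[round(float(w@X),1),round(float(w@Y),1),round(float(-w[2]),1)],round(float(-np.degrees(dy)/n),2)])
    return out
E
python3 - <<'E'
from h import *
_,_,z=load('wrist0');V=z['view'];c=-V[:3,:3].T@V[:3,3]
s=sensors.read_state();R=quatR(s['ee_rot']);print('cam in tool',R.T@(c-s['position']), 'look in tool',R.T@(-V[2,:3]))
for r in plan([.49,-.14,.36],-.137): print(r)
E
```

```text
cam in tool [-0.0006735  -0.07596945 -0.14762917] look in tool [9.20321013e-05 2.69361048e-01 9.63039260e-01]
[[-24.0, -30.0, -8.8], -4.54]
[[-21.5, -31.8, -8.8], -4.54]
[[-19.0, -33.4, -8.8], -4.54]
[[-16.3, -34.8, -8.8], -4.54]
[[-13.5, -36.0, -8.8], -4.54]
[[-10.6, -36.9, -8.8], -4.54]
[[-7.6, -37.6, -8.8], -4.54]
[[-4.6, -38.1, -8.8], -4.54]
[[-1.6, -38.4, -8.8], -4.54]
[[1.5, -38.4, -8.8], -4.54]
[[4.5, -38.1, -8.8], -4.54]
[[7.5, -37.7, -8.8], -4.54]
[[10.5, -36.9, -8.8], -4.54]
[[13.3, -36.0, -8.8], -4.54]
```

Call:
apply_moves(
  rows=[
    [[-24,-30,-9],-4.5],
    [[-21.5,-32,-9],-4.5],
    [[-19,-33,-9],-4.5],
    [[-16,-35,-9],-4.5],
    [[-13.5,-36,-9],-4.5],
    [[-10.5,-37,-9],-4.5],
    [[-7.5,-37.5,-9],-4.5],
    [[-4.5,-38,-9],-4.5],
  ],
)

```text
time: 0.82
position: [0.3657, -0.3273, 0.3064]
ee_rot: [-0.003, 0.955, -0.296, -0.003]
contact_force: [1.5, -0.2, 0.4]
finger_gap: 0.0951
```

Call:
apply_moves(
  rows=[
    [[-1.5,-38.5,-9],-4.5],
    [[1.5,-38.5,-9],-4.5],
    [[4.5,-38,-9],-4.5],
    [[7.5,-37.5,-9],-4.5],
    [[10.5,-37,-9],-4.5],
    [[13,-36,-9],-4.5],
  ],
)

```text
time: 1.32
position: [0.4898, -0.12, 0.3644]
ee_rot: [-0.003, 0.999, -0.053, -0.002]
contact_force: [0.5, -0.6, -0.6]
finger_gap: 0.0946
```

```bash
python3 - <<'E'
from h import *
s=sensors.read_state();print(s['time'],s['position'],np.abs(s['qvel']).max())
R=quatR(s['ee_rot']);print(np.degrees(np.arctan2(R[1,0],R[0,0])))
cap('wrist','wrist1')
for r in plan([.53,.02,.36],-.137): print(r)
E
```

```text
1.3167 [ 0.48976852 -0.1200351   0.36438844] 0.9622678856155308
-6.109842479317941
[[6.0, -34.6, 1.5], 0.56]
[[5.7, -34.7, 1.5], 0.56]
[[5.3, -34.7, 1.5], 0.56]
[[5.0, -34.8, 1.5], 0.56]
```

View pics/wrist1.png

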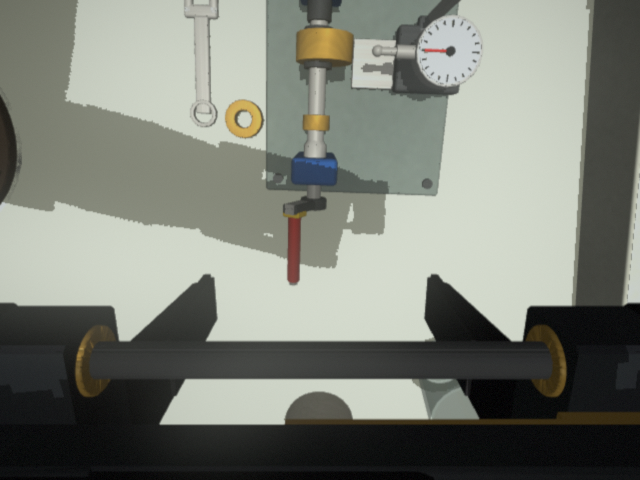

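Wrist view: handle from (293,283) to (294,217), head top (314,168), eccentric (325,47), tip (374,50), dial centre (450,50). I'll take a second view from further along +y, with the arm settled.

Call:
apply_moves(
  rows=[
    [[5,-35,1.5],0.5],
    [[5,-35,1.5],0.5],
    [[5,-35,1.5],0.5],
    [[0,0,0],0],
    [[0,0,0],0],
    [[0,0,0],0],
  ],
)

```text
time: 1.87
position: [0.52, -0.0052, 0.3621]
ee_rot: [-0.004, 0.998, -0.059, -0.0]
contact_force: [0.8, 0.2, -0.7]
finger_gap: 0.0953
```

```bash
python3 - <<'E'
from h import *
s=sensors.read_state();print(s['time'],s['position'],np.abs(s['qvel']).max())
R=quatR(s['ee_rot']);print(np.degrees(np.arctan2(R[1,0],R[0,0])))
cap('wrist','wrist2')
E
```

```text
1.8667 [ 0.51996279 -0.00517651  0.36207404] 0.01011311438632646
-6.711773149922403
```

View pics/wrist2.png

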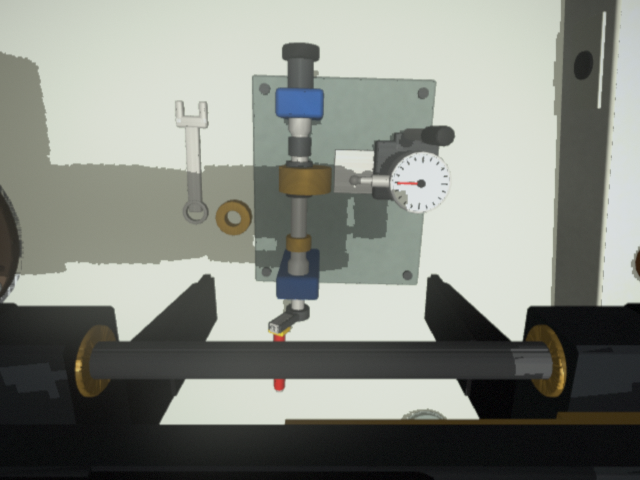

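```bash
cat > fit2.py <<'E'
from fit import *
_,d2,z2=load('wrist2');_,d1,z1=load('wrist1')
o=[(z2,3,(253,75.5)),(z2,2,(436.5,80)),(z2,1,(418.5,284)),(z2,0,(253,281))]
r=least_squares(res,[.5,0,-.13],args=(o,)); print(r.x.round(4),np.degrees(r.x[2]).round(2),r.fun.round(1))
p=r.x;np.save('pose.npy',p)
def tofix(X):
    c,s=np.cos(p[2]),np.sin(p[2]);q=np.atleast_2d(X)-[p[0],p[1],0];return np.stack([c*q[:,0]+s*q[:,1],-s*q[:,0]+c*q[:,1],q[:,2]],-1)
if __name__=='__main__':
    # head tops check + depth pts
    print('heads proj',proj(T(p,np.array([[0,.09,.126],[0,-.09,.126],[0,.02,.11],[.1,.065,.185]])),z2).round(1))
    for fn in('wrist2','wrist1'):
        _,d,z=load(fn);C=cloud(d,z)
        L={'wrist2':[(300,103,'head+'),(298,280,'head-'),(420,183,'dial'),(440,134,'post'),(353,181,'tip'),(278,370,'handle'),(300,215,'shaft'),(330,80,'plate')],'wrist1':[(314,160,'head-'),(293,250,'handle'),(450,50,'dial'),(375,50,'tip'),(230,330,'table')]}[fn]
        for u,v,n in L: print(fn,n,d[v,u].round(3),tofix(C[v,u]).round(4))
    for n,a,b in [('handle out',(293.5,284),(279,391)),('handle in',(294,217),(280,334)),('dial c',(450,50),(420.5,183.5)),('tip',(374,50.5),(351,181))]:
        X,e=tri([(a,z1),(b,z2)]);print(n,X.round(4),e,tofix(X).round(4))
E
python3 fit2.py
```

```text
[ 0.4994  0.0043 -0.1443] -8.27 [-1.6 -1.5  0.9 -0.6 -1.   2.   1.8  0.8]
heads proj [[299.5 102.6]
 [297.1 289.2]
 [299.3 178.6]
 [424.  135.6]]
wrist2 head+ 0.365 [[0.0005 0.0897 0.1265]]
wrist2 head- 0.41 [[ 0.0008 -0.08    0.126 ]]
wrist2 dial 0.386 [[0.1154 0.0206 0.1237]]
wrist2 post 0.316 [[0.1125 0.0666 0.1842]]
wrist2 tip 0.396 [[0.0524 0.0196 0.1142]]
wrist2 handle 0.086 [[0.012  0.0189 0.4344]]
wrist2 shaft 0.401 [[ 0.0015 -0.0148  0.1177]]
wrist2 plate 0.46 [[0.0287 0.1211 0.02  ]]
wrist1 head- 0.381 [[-0.0004 -0.079   0.126 ]]
wrist1 handle 0.384 [[-0.0171 -0.1618  0.1457]]
wrist1 dial 0.358 [[0.116  0.0207 0.1233]]
wrist1 tip 0.368 [[0.0512 0.02   0.1131]]
wrist1 table 0.567 [[-0.1117 -0.3266 -0.    ]]
handle out [ 0.455  -0.1881  0.1438] [array([-0.3, -0. ]), array([0.2, 0. ])] [[-0.0163 -0.1968  0.1438]]
handle in [ 0.4648 -0.1221  0.1456] [array([0.8, 0.1]), array([-0.7, -0.1])] [[-0.0161 -0.1301  0.1456]]
dial c [0.6166 0.0078 0.1252] [array([0., 0.]), array([-0., -0.])] [[0.1155 0.0203 0.1252]]
tip [0.5521 0.0163 0.1136] [array([0.1, 0. ]), array([-0.1, -0. ])] [[0.0504 0.0195 0.1136]]
```

Pose found: fixture origin (0.4994, 0.0043), yaw −8.27°. Post at fixture (0.114, 0.065), tip at x ≈ 51 mm. The eccentric's high spot is close to the gauge side right now. Next move is to the post.

```bash
cat >> h.py <<'E'
def tw(x,y,z):
    p=np.load('pose.npy');c,s=np.cos(p[2]),np.sin(p[2]);return np.array([p[0]+c*x-s*y,p[1]+s*x+c*y,z])
def tf(X):
    p=np.load('pose.npy');c,s=np.cos(p[2]),np.sin(p[2]);q=np.array(X)-[p[0],p[1],0];return np.array([c*q[0]+s*q[1],-s*q[0]+c*q[1],q[2]])
YAW=float(np.load('pose.npy')[2])
def st():
    s=sensors.read_state();R=quatR(s['ee_rot']);p=np.load('pose.npy');c,sn=np.cos(p[2]),np.sin(p[2]);F=s['contact_force']
    print('t',round(s['time'],2),'fix mm',(tf(s['position'])*1000).round(1),'yawerr deg',np.degrees(np.arctan2(R[1,0],R[0,0])-YAW).round(2),'tilt',R[:2,2].round(4),'Ffix',np.round([c*F[0]+sn*F[1],-sn*F[0]+c*F[1],F[2]],1),'gap',round(s['finger_gap']*1000,1));return s
E
python3 - <<'E'
from h import *
st()
for r in plan(tw(.114,.065,.24),YAW): print(r)
E
```

```text
t 1.92 fix mm [ 21.7  -6.9 362.1] yawerr deg 1.51 tilt [-0.      0.0081] Ffix [0.3 0.1 0.6] gap 94.9
[[18.8, -13.9, 24.4], 0.3]
[[18.8, -14.0, 24.4], 0.3]
[[18.7, -14.1, 24.4], 0.3]
[[18.6, -14.2, 24.4], 0.3]
[[18.5, -14.3, 24.4], 0.3]
```

Call:
apply_moves(
  rows=[
    [[19,-14,24.5],0.3],
    [[19,-14,24.5],0.3],
    [[19,-14,24.5],0.3],
    [[18.5,-14,24.5],0.3],
    [[18.5,-14,24.5],0.3],
    [[0,0,0],0],
    [[0,0,0],0],
  ],
  grip=0.6,
)

```text
time: 2.5
position: [0.6269, 0.0441, 0.237]
ee_rot: [-0.003, 0.997, -0.079, 0.002]
contact_force: [0.1, -0.5, 0.3]
finger_gap: 0.058
```

```bash
python3 - <<'E'
from h import *
st()
cap('wrist','wrist3')
for r in plan(tw(.114,.065,.167),YAW): print(r)
E
```

```text
t 2.5 fix mm [120.5  57.7 237. ] yawerr deg -0.76 tilt [0.0049 0.0056] Ffix [ 0.2 -0.5  0.3] gap 58.0
[[-3.2, -3.7, 35.0], -0.39]
[[-3.1, -3.8, 35.0], -0.39]
```

View pics/wrist3.png

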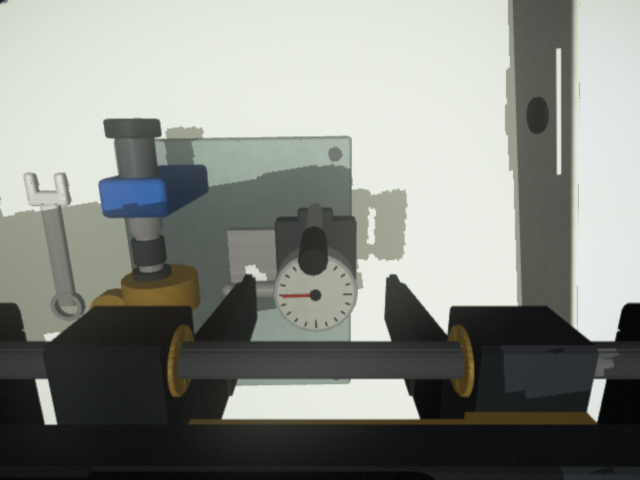

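```bash
python3 - <<'E'
from h import *
p,d,z=load('wrist3');C=cloud(d,z)
for v in (236,245,255,262,268,272):
    row=[tf(C[v,u]) for u in range(295,335)]; ok=[(u+295,r) for u,r in enumerate(row) if r[2]>.130]
    print(v,[(u,(r*1000).round(0)) for u,r in ok][::max(1,len(ok)//3)])
m=np.zeros(d.shape,bool);m[200:290,280:350]=1
F=C.copy();F=np.array([tf(x) for x in C[m]]);t=F[F[:,2]>.181];print(len(t),t.mean(0),t.min(0),t.max(0))
E
```

```text
236 [(302, array([110.,  70., 148.])), (310, array([115.,  73., 161.])), (318, array([119.,  73., 161.]))]
245 [(300, array([109.,  66., 153.])), (309, array([115.,  73., 179.])), (318, array([120.,  73., 178.]))]
255 [(299, array([110.,  69., 183.])), (308, array([114.,  69., 185.])), (317, array([119.,  70., 185.])), (326, array([124.,  69., 183.]))]
262 [(298, array([109.,  65., 182.])), (308, array([114.,  65., 184.])), (318, array([119.,  66., 185.]))]
268 [(300, array([110.,  62., 183.])), (308, array([114.,  62., 185.])), (316, array([118.,  62., 185.])), (324, array([122.,  62., 185.]))]
272 [(305, array([113.,  60., 184.])), (310, array([115.,  60., 185.])), (315, array([118.,  60., 185.])), (320, array([120.,  60., 185.]))]
707 [0.11684278 0.06890619 0.19172822] [0.10888317 0.05817967 0.18110168] [0.12415232 0.13326194 0.38522131]
```

Call:
apply_moves(
  rows=[
    [[-2,-4,20],-0.4],
    [[-2,-4,25],-0.4],
    [[0,0,25],0],
    [[0,0,1],0],
    [[0,0,0],0],
  ],
)

```text
time: 2.97
position: [0.6242, 0.0472, 0.1722]
ee_rot: [-0.003, 0.997, -0.074, 0.007]
contact_force: [-0.1, -0.6, 1.4]
finger_gap: 0.0572
```

```bash
python3 - <<'E'
from h import *
st()
E
```

```text
t 2.97 fix mm [117.4  60.3 172.2] yawerr deg -0.26 tilt [0.0149 0.0047] Ffix [ 0.  -0.6  1.4] gap 57.2
```

Call:
apply_moves(
  rows=[
    [[-1,-6,5],0],
    [[0,0,0],0],
  ],
)

```text
time: 3.13
position: [0.6247, 0.0523, 0.1705]
ee_rot: [-0.003, 0.997, -0.075, 0.009]
contact_force: [0.4, -1.0, -0.0]
finger_gap: 0.0569
```

Call:
apply_moves(
  rows=[
    [[0,0,0],0],
    [[0,0,0],0],
    [[0,0,0],0],
    [[0,0,0],0],
  ],
  grip=0.05,
  force=8,
)

```text
time: 3.47
position: [0.6258, 0.0523, 0.1747]
ee_rot: [-0.003, 0.997, -0.075, 0.012]
contact_force: [0.3, -0.9, 0.3]
finger_gap: 0.0359
```

```bash
python3 - <<'E'
from h import *
st()
E
```

```text
t 3.47 fix mm [118.2  65.6 174.7] yawerr deg -0.36 tilt [0.0246 0.0043] Ffix [ 0.5 -0.8  0.3] gap 35.9
```

Call:
apply_moves(
  rows=[
    [[0,0,2],0],
    [[0,0,2],0],
    [[0,0,2],0],
    [[0,0,1],0],
  ],
  grip=0.05,
)

```text
time: 3.8
position: [0.6258, 0.0525, 0.1689]
ee_rot: [-0.003, 0.997, -0.075, 0.012]
contact_force: [-3.0, -0.4, 13.1]
finger_gap: 0.0164
```

```bash
python3 - <<'E'
from h import *
s=st();print(s['q'],s['tau'])
E
```

```text
t 3.8 fix mm [118.2  65.8 168.9] yawerr deg -0.34 tilt [0.0251 0.0044] Ffix [-3.  -0.8 13.1] gap 16.4
[-0.02351718  0.55761581  1.63986352  0.00632329  0.91917783  0.12286017] [-1.11880344e-01 -5.40685844e+01 -2.04331881e+01  1.06169265e-01
 -1.05609387e+00  2.65793424e-03]
```

Call:
apply_moves(
  rows=[
    [[-4,0,-0.5],0],
    [[-5,0,0],0],
    [[-6,0,0],0],
    [[-6,0,0],0],
    [[-4,0,0],0],
  ],
)

```text
time: 4.22
position: [0.6059, 0.0553, 0.169]
ee_rot: [-0.003, 0.997, -0.075, 0.019]
contact_force: [6.2, -1.3, -0.8]
finger_gap: 0.0167
```

```bash
python3 - <<'E'
from h import *
s=st()
E
```

```text
t 4.22 fix mm [ 98.1  65.8 169. ] yawerr deg -0.37 tilt [0.0388 0.0032] Ffix [ 6.4 -0.4 -0.8] gap 16.7
```

Call:
apply_moves(
  rows=[
    [[-5,0,0],0],
    [[-5,0,0],0],
    [[-4,0,0],0],
  ],
)

```text
time: 4.47
position: [0.5955, 0.0568, 0.1689]
ee_rot: [-0.003, 0.997, -0.075, 0.024]
contact_force: [7.7, -1.1, -1.7]
finger_gap: 0.0168
```

```bash
python3 - <<'E'
from h import *
s=st()
cap('wrist','wrist4');cap('side','side4');p,_,_=cap('scene','scene4')
cv2.imwrite('pics/scene4_c.png',cv2.resize(p[225:285,290:370],None,fx=8,fy=8,interpolation=cv2.INTER_CUBIC))
E
```

```text
t 4.47 fix mm [ 87.6  65.8 168.9] yawerr deg -0.39 tilt [0.0492 0.0024] Ffix [ 7.8  0.  -1.7] gap 16.8
```

View pics/wrist4.png

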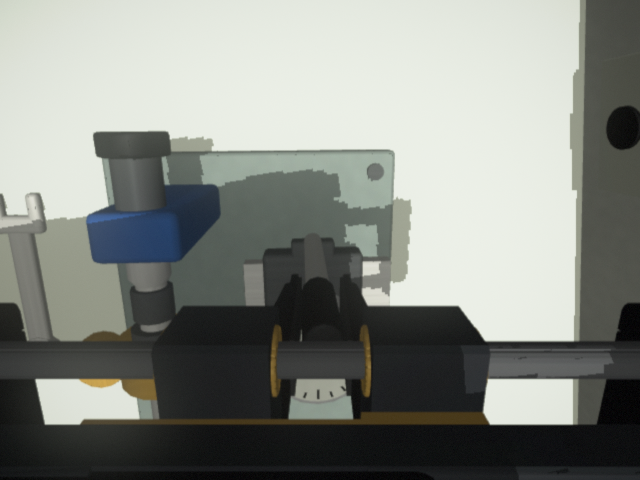

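View pics/scene4_c.png

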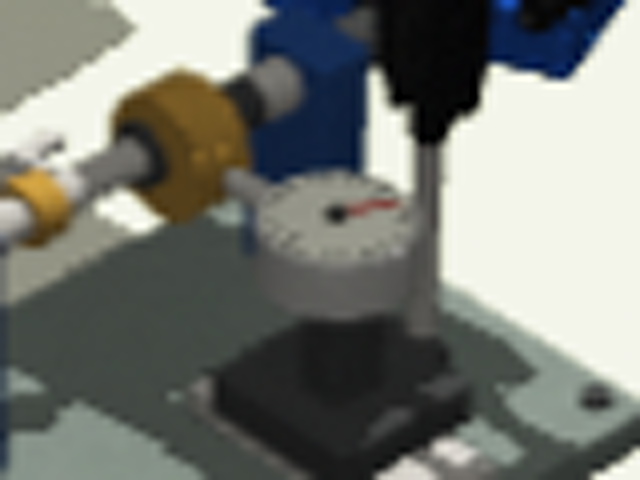

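```bash
cat >> h.py <<'E'
def needle(p,z,cx,zp=.1235,name='scene',dbg=False):
    """cx = fixture x of dial centre (m). returns angle mod 2pi, using redness-weighted points on dial plane"""
    ctr=tw(cx,.0203,zp);u0,v0=proj(ctr,z)[0]
    b=int(26 if name!='wrist' else 60);x0,y0=int(u0)-b,int(v0)-b
    k=6 if name!='wrist' else 2
    c=cv2.resize(p[max(y0,0):y0+2*b,max(x0,0):x0+2*b],None,fx=k,fy=k,interpolation=cv2.INTER_CUBIC).astype(float)
    red=c[...,2]-np.maximum(c[...,0],c[...,1]);red[red<25]=0
    v,u=np.where(red>0);w=red[v,u];uu=(u+.5)/k-.5+max(x0,0);vv=(v+.5)/k-.5+max(y0,0)
    o,r=rays(np.stack([uu,vv],-1),z);t=(zp-o[2])/r[:,2];X=o+r*t[:,None]
    F=np.array([tf(x) for x in X]);q=F[:,:2]-[cx,.0203];ok=(np.hypot(*q.T)<.03);q=q[ok];w=w[ok]
    m=(q*w[:,None]).sum(0)/w.sum()
    # principal axis
    Cv=np.cov(q.T,aweights=w);e,E=np.linalg.eigh(Cv);a=E[:,1];a=a*np.sign(a@m)
    ang=np.arctan2(m[1],-m[0])%(2*np.pi);angp=np.arctan2(a[1],-a[0])%(2*np.pi)
    return ang,angp,len(w),m*1000
E
python3 - <<'E'
from h import *
for fn,cx in(('scene0',.116),('side0',.116),('scene4',.0855),('side4',.0855),('wrist2',.116)):
    p,_,z=load(fn);a=needle(p,z,cx,name=fn[:-1]);print(fn,np.round(a[:2],3),a[2],a[3].round(1),'mm',np.round(np.array(a[:2])/.18,2))
E
```

```text
scene0 [6.087 0.053] 294 [-10.1  -2. ] mm [33.82  0.3 ]
side0 [6.1   0.018] 32 [-9.  -1.7] mm [33.89  0.1 ]
scene4 [2.394 1.965] 296 [10.4  9.6] mm [13.3  10.92]h.py:58: RuntimeWarning: invalid value encountered in divide
  m=(q*w[:,None]).sum(0)/w.sum()
Traceback (most recent call last):
  File "h.py", line 60, in needle
    Cv=np.cov(q.T,aweights=w);e,E=np.linalg.eigh(Cv);a=E[:,1];a=a*np.sign(a@m)
ZeroDivisionError: Weights sum to zero, can't be normalized
```

```bash
cat >> h.py <<'E'
def dirang(hub,tip,z,zp=.1235):
    o,r=rays([hub,tip],z);t=(zp-o[2])/r[:,2];X=o+r*t[:,None];a,b=tf(X[0]),tf(X[1]);q=b-a
    return np.arctan2(q[1],-q[0])%(2*np.pi),np.hypot(q[0],q[1])*1000,a*1000
E
python3 - <<'E'
from h import *
p,_,z=load('scene4');a=dirang((290+337/8,225+213/8),(290+396/8,225+205/8),z);print(a,a[0]/.18)
p,_,z=load('scene0');a=dirang((235+470/4.5,190+297/4.5),(235+445/4.5,190+284/4.5),z);print(a,a[0]/.18)
p,_,z=load('side4');cv2.imwrite('pics/side4_c.png',cv2.resize(p[210:270,260:340],None,fx=8,fy=8,interpolation=cv2.INTER_CUBIC))
E
```

```text
(np.float64(2.07908367611675), np.float64(21.417039178201247), array([ 93.08421132,  17.05619436, 123.5       ])) 11.550464867315277
(np.float64(6.202239125880777), np.float64(20.411388274020954), array([121.94775584,  17.30216871, 123.5       ])) 34.456884032670985
```

View pics/side4_c.png

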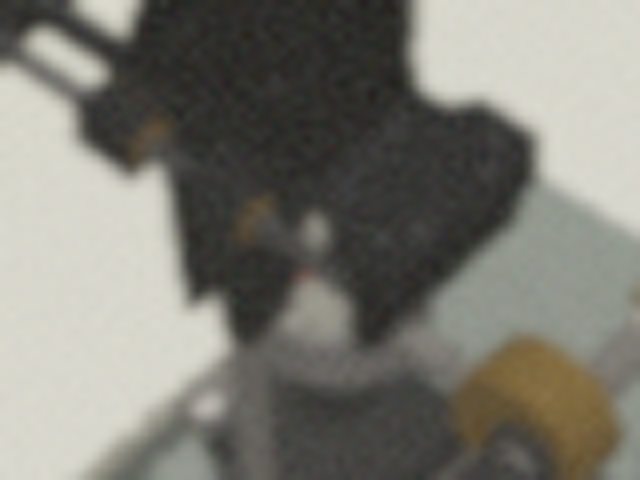

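Scene crop: dial hub at (337,213), needle tip at (396,205), so the plunger reads about 11–11.5 mm. That agrees with the geometry. Another 5.5 mm to go.

Call:
apply_moves(
  rows=[
    [[-3,0,0],0],
    [[-3,0,0],0],
    [[0,0,0],0],
  ],
)

```text
time: 4.87
position: [0.5916, 0.0574, 0.1688]
ee_rot: [-0.003, 0.997, -0.075, 0.027]
contact_force: [-3.3, 0.9, 4.7]
finger_gap: 0.017
```

```bash
python3 - <<'E'
from h import *
s=st()
p,_,_=cap('scene','scene5')
cv2.imwrite('pics/scene5_c.png',cv2.resize(p[225:285,290:370],None,fx=8,fy=8,interpolation=cv2.INTER_CUBIC))
E
```

```text
t 4.87 fix mm [ 83.6  65.8 168.8] yawerr deg -0.41 tilt [0.0539 0.0021] Ffix [-3.4  0.4  4.7] gap 17.0
```

View pics/scene5_c.png

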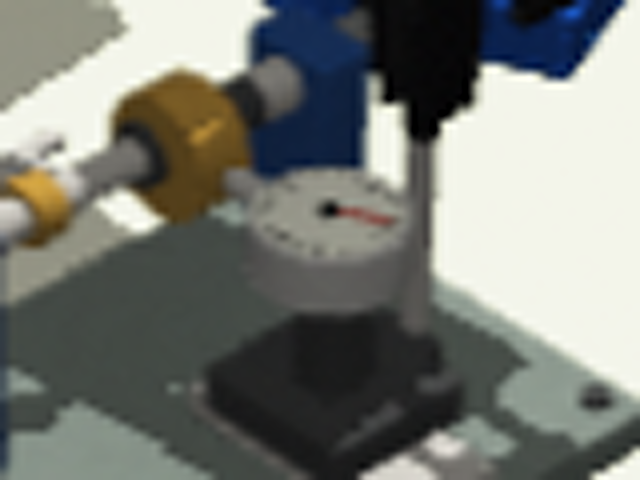

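```bash
python3 - <<'E'
from h import *
p,_,z=load('scene5');a=dirang((290+330/8,225+209/8),(290+392/8,225+220/8),z);print(a,a[0]/.18)
R=quatR(sensors.read_state()['ee_rot']);print(R.round(3))
E
```

```text
(np.float64(2.6136188847805237), np.float64(22.48326880729915), array([ 89.67169889,  16.94801   , 123.5       ])) 14.520104915447355
[[ 0.987 -0.15   0.053]
 [-0.151 -0.989  0.002]
 [ 0.052 -0.01  -0.999]]
```

Call:
apply_moves(
  rows=[
    [[-3,0,0],0],
  ],
)

```text
time: 5.0
position: [0.5896, 0.0577, 0.1688]
ee_rot: [-0.003, 0.997, -0.075, 0.028]
contact_force: [8.5, -1.8, 1.0]
finger_gap: 0.0175
```

Call:
apply_moves(
  rows=[
    [[0,0,0],0],
    [[0,0,0],0],
    [[0,0,0],0],
  ],
  grip=0.5,
)

```text
time: 5.25
position: [0.5889, 0.0578, 0.1681]
ee_rot: [-0.003, 0.997, -0.075, 0.027]
contact_force: [0.1, 0.5, 0.2]
finger_gap: 0.0319
```

```bash
python3 - <<'E'
from h import *
s=st()
p,_,_=cap('scene','scene6')
cv2.imwrite('pics/scene6_c.png',cv2.resize(p[225:285,290:370],None,fx=8,fy=8,interpolation=cv2.INTER_CUBIC))
E
```

```text
t 5.25 fix mm [ 80.9  65.8 168.1] yawerr deg -0.41 tilt [0.054  0.0021] Ffix [-0.   0.5  0.2] gap 31.9
```

View pics/scene6_c.png

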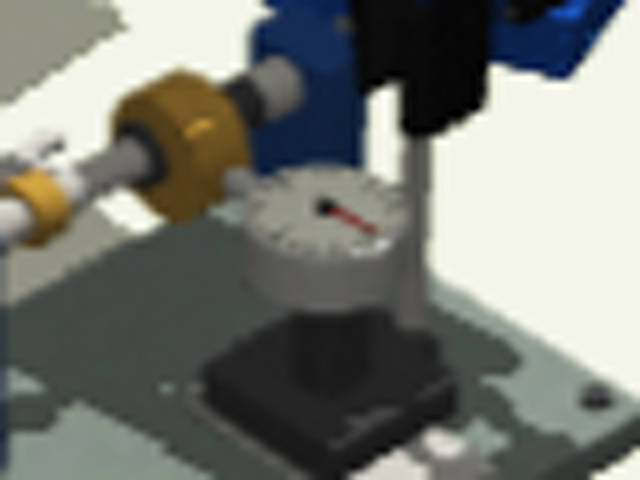

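```bash
cat >> h.py <<'E'
def rows(pos,n,dyaw=0):
    "n equal rows to pos (world) using full measured R; pose of tool assumed constant R apart from yaw"
    s=sensors.read_state();R=quatR(s['ee_rot']);w=R.T@(np.array(pos)-s['position'])*1000
    print(n,'x',(w/n).round(1),'total',w.round(1))
E
python3 - <<'E'
from h import *
p,_,z=load('scene6');a=dirang((290+325/8,225+207/8),(290+374/8,225+231/8),z);print(a,a[0]/.18)
rows(sensors.read_state()['position']+[0,0,.09],3)
rows(tw(-.017,-.168,.25),7)
E
```

```text
(np.float64(3.030833245064105), np.float64(22.150731633638678), array([ 87.60784764,  16.50522822, 123.5       ])) 16.83796247257836
3 x [  1.6  -0.3 -30. ] total [  4.8  -0.9 -89.9]
7 x [-13.1  33.4 -12.8] total [-91.7 233.6 -89.3]
```

Call:
apply_moves(
  rows=[
    [[1,0,-20],0],
    [[1.5,0,-30],0],
    [[1.5,0,-35],0],
    [[-13,33,0],0],
    [[-13.5,34,0],0],
    [[-13.5,34,0],0],
    [[-13.5,34,0],0],
    [[-13.5,34,0],0],
  ],
)

```text
time: 5.97
position: [0.4947, -0.0999, 0.2505]
ee_rot: [-0.003, 0.997, -0.071, 0.025]
contact_force: [1.9, -0.1, -0.1]
finger_gap: 0.0473
```

Call:
apply_moves(
  rows=[
    [[-13,34,0],0],
    [[-10,20,0],0],
    [[0,0,0],0],
  ],
)

```text
time: 6.22
position: [0.4593, -0.1556, 0.2487]
ee_rot: [-0.003, 0.997, -0.072, 0.024]
contact_force: [0.0, 0.9, 0.0]
finger_gap: 0.0477
```

```bash
python3 - <<'E'
from h import *
s=st()
p,_,_=cap('wrist','wrist7')
rows(tw(-.017,-.168,.143),4)
E
```

```text
t 6.22 fix mm [ -16.6 -164.   248.7] yawerr deg -0.05 tilt [0.0484 0.0024] Ffix [-0.1  0.9  0. ] gap 47.7
4 x [-1.5  1.5 26.4] total [ -6.1   6.  105.6]
```

View pics/wrist7.png

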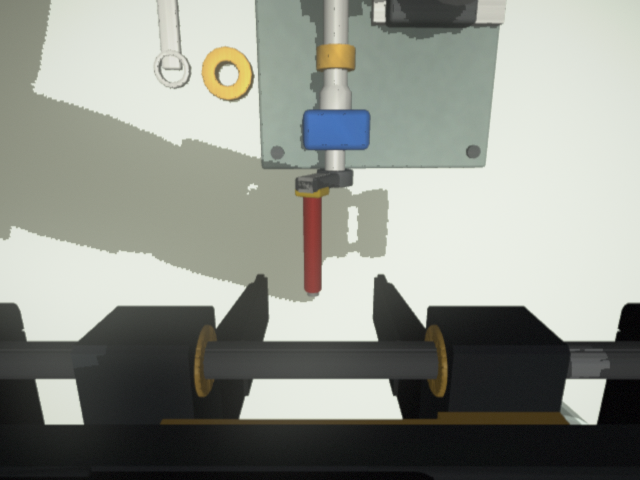

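```bash
python3 - <<'E'
from h import *
p,d,z=load('wrist7');C=cloud(d,z)
for v in (215,240,265,285):
    L=np.array([tf(C[v,u]) for u in range(300,328)])*1000;L=L[L[:,2]>125];print(v,'x',L[:,0].min().round(1),L[:,0].max().round(1),'y',L[:,1].mean().round(1),'ztop',L[:,2].max().round(1))
L=np.array([tf(C[115,u]) for u in range(290,380)])*1000;L=L[L[:,2]>120];print('head',L[:,0].min(),L[:,0].max(),L[:,2].max())
L=np.array([tf(C[158,u]) for u in range(315,360)])*1000;L=L[L[:,2]>100];print('shaft',L[:,0].min(),L[:,0].max(),L[:,1].mean(),L[:,2].max())
E
```

```text
215 x -22.8 -11.3 y -142.0 ztop 146.8
240 x -22.4 -11.3 y -158.4 ztop 146.3
265 x -22.5 -11.3 y -175.4 ztop 146.5
285 x -22.7 -11.3 y -189.5 ztop 146.6
head -23.80447468534523 21.817496620539185 396.9575911197025
shaft -23.80447468534523 6.107202237460453 -106.76044207456611 396.9575911197025
```

Call:
apply_moves(
  rows=[
    [[-1.5,1.5,26],0],
    [[-1.5,1.5,30],0],
    [[-1.5,1,30],0],
    [[-1,0,20],0],
  ],
  grip=0.4,
)

```text
time: 6.6
position: [0.4631, -0.1573, 0.144]
ee_rot: [-0.001, 0.997, -0.073, 0.03]
contact_force: [-0.7, 0.0, 0.4]
finger_gap: 0.0384
```

```bash
python3 - <<'E'
from h import *
s=st()
rows(tw(-.017,-.168,.1435),1)
E
```

```text
t 6.6 fix mm [ -12.7 -165.1  144. ] yawerr deg -0.12 tilt [ 0.0595 -0.0022] Ffix [-0.7 -0.1  0.4] gap 38.4
1 x [-4.4  2.9  0.3] total [-4.4  2.9  0.3]
```

Call:
apply_moves(
  rows=[
    [[-4.5,2,0],0],
    [[0,0,0],0],
    [[0,0,0],0],
    [[0,0,0],0],
    [[0,0,0],0],
    [[0,0,0],0],
  ],
  grip=0.05,
  force=10,
)

```text
time: 7.1
position: [0.459, -0.1558, 0.1438]
ee_rot: [-0.002, 0.997, -0.071, 0.028]
contact_force: [-1.9, -2.5, -4.2]
finger_gap: 0.0115
```

```bash
python3 - <<'E'
from h import *
s=st()
p,_,_=cap('wrist','wrist8');p,_,_=cap('scene','scene8')
cv2.imwrite('pics/scene8_c.png',cv2.resize(p[215:290,240:340],None,fx=8,fy=8,interpolation=cv2.INTER_CUBIC))
E
```

```text
t 7.1 fix mm [ -16.9 -164.3  143.8] yawerr deg 0.08 tilt [ 0.0565 -0.0001] Ffix [-1.6 -2.7 -4.2] gap 11.5
```

View pics/wrist8.png

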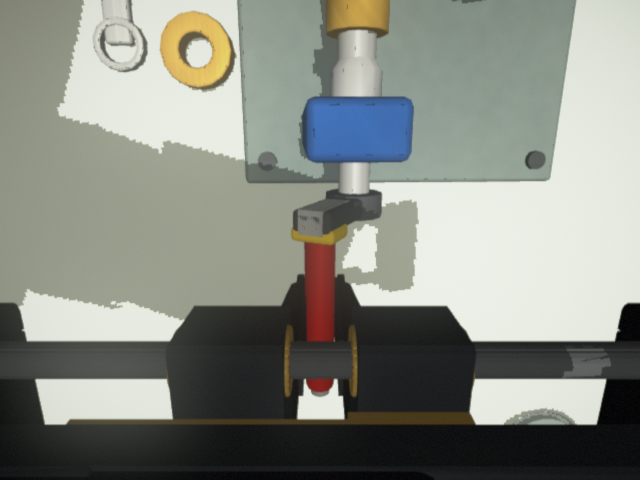

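View pics/scene8_c.png

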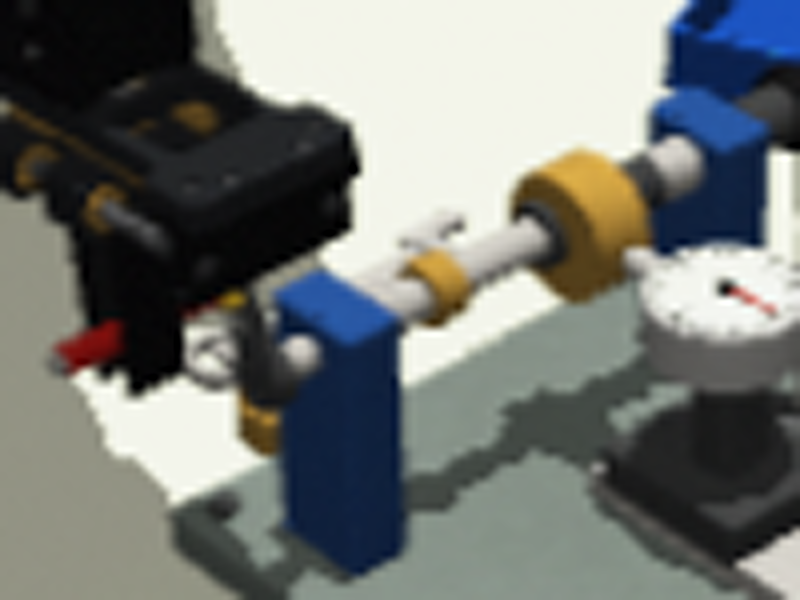

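```bash
cat >> h.py <<'E'
OX,OZ=0.0,3.3   # TCP minus handle centre, mm
CX,CZ=0.0,110.0
def crank():
    s=sensors.read_state();f=tf(s['position'])*1000;h=np.array([f[0]-OX-CX,f[2]-OZ-CZ]);phi=np.degrees(np.arctan2(h[0],h[1]))
    p=np.load('pose.npy');c,sn=np.cos(p[2]),np.sin(p[2]);F=s['contact_force'];Fx=c*F[0]+sn*F[1];Fy=-sn*F[0]+c*F[1]
    er=h/np.linalg.norm(h);et=np.array([er[1],-er[0]])
    print('t',round(s['time'],2),'phi',phi.round(1),'r',np.linalg.norm(h).round(2),'y',f[1].round(1),'Frad',round(er@[Fx,F[2]],1),'Ftan',round(et@[Fx,F[2]],1),'Fy',round(Fy,1),'gap',round(s['finger_gap']*1000,1),'tilt',quatR(s['ee_rot'])[:2,2].round(3))
    return s,f,phi
def crows(step,n,gain=1.0,R0=35.0,ytar=-165.):
    s,f,phi=crank();R=quatR(s['ee_rot']);cur=np.array([f[0],f[1],f[2]])
    p=np.load('pose.npy');c,sn=np.cos(p[2]),np.sin(p[2])
    for k in range(1,n+1):
        a=np.radians(phi+k*step);t=np.array([CX+OX+R0*np.sin(a),ytar,CZ+OZ+R0*np.cos(a)])
        d=t-cur
        if k>1:d=d
        else: d[1]=np.clip(d[1],-1,1)
        cur=t if k>1 else np.array([t[0],ytar,t[2]])
        w=np.array([c*d[0]-sn*d[1],sn*d[0]+c*d[1],d[2]])*gain
        print((R.T@w).round(1).tolist())
E
python3 -c "
from h import *
crows(8,4,1.1)"
```

```text
t 7.2 phi -29.5 r 34.66 y -164.3 Frad -2.3 Ftan -1.8 Fy -1.0 gap 11.7 tilt [0.056 0.   ]
[4.8, 0.8, -2.4]
[5.2, -0.0, -1.3]
[5.3, 0.0, -0.6]
[5.4, 0.0, 0.2]
```

Call:
apply_moves(
  rows=[
    [[4.8,0.5,-2.4],0],
    [[5.2,0,-1.3],0],
    [[5.3,0,-0.6],0],
    [[5.4,0,0.2],0],
  ],
)

```text
time: 7.53
position: [0.4783, -0.1586, 0.149]
ee_rot: [-0.003, 0.997, -0.072, 0.026]
contact_force: [-4.2, 0.5, -3.8]
finger_gap: 0.0116
```

```bash
python3 -c "
from h import *
crows(8,5,1.1)
p,_,_=cap('scene','scene9')
cv2.imwrite('pics/scene9_c.png',cv2.resize(p[215:290,240:340],None,fx=8,fy=8,interpolation=cv2.INTER_CUBIC))
"
```

```text
t 7.53 phi 4.2 r 35.77 y -164.3 Frad -4.1 Ftan -3.9 Fy -0.1 gap 11.6 tilt [0.052 0.002]
[5.2, 0.8, 1.9]
[5.1, 0.0, 1.8]
[4.8, 0.0, 2.4]
[4.4, 0.0, 3.1]
[3.9, 0.0, 3.7]
```

View pics/scene9_c.png

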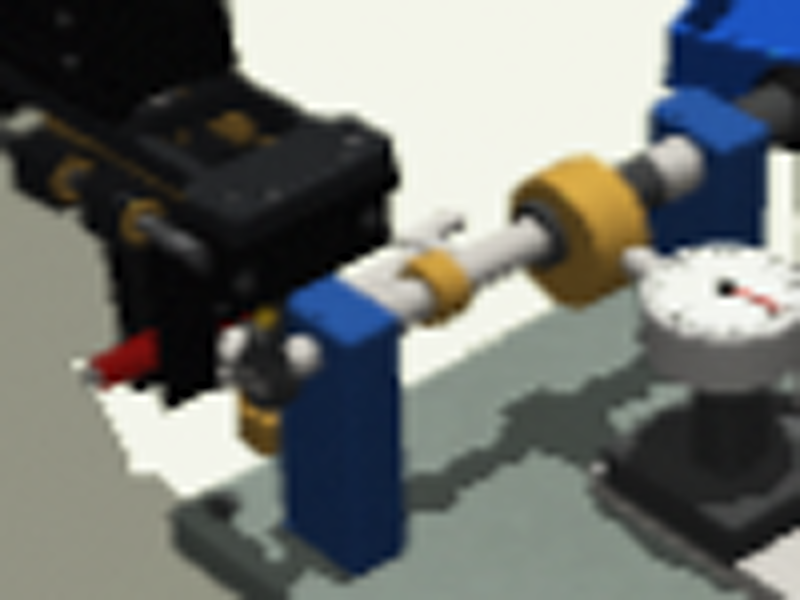

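Call:
apply_moves(
  rows=[
    [[5.2,0,1.9],0],
    [[5.1,0,1.8],0],
    [[4.8,0,2.4],0],
    [[4.4,0,3.1],0],
    [[3.9,0,3.7],0],
  ],
)

```text
time: 8.0
position: [0.5048, -0.1624, 0.1362]
ee_rot: [-0.003, 0.997, -0.071, 0.025]
contact_force: [-7.1, -2.2, -2.3]
finger_gap: 0.0115
```

```bash
python3 -c "
from h import *
crows(8,5,1.1)
p,_,_=cap('scene','scene10')
"
```

```text
t 8.0 phi 52.0 r 37.23 y -164.2 Frad -6.8 Ftan -2.3 Fy -3.2 gap 11.5 tilt [0.05  0.003]
[0.8, 1.0, 6.0]
[2.1, 0.1, 4.9]
[1.4, 0.1, 5.2]
[0.7, 0.1, 5.3]
[-0.1, 0.1, 5.4]
```

Call:
apply_moves(
  rows=[
    [[0,0.5,5.6],0],
    [[1,0,4.8],0],
    [[0.6,0,4.8],0],
  ],
)

```text
time: 8.3
position: [0.5096, -0.1632, 0.1204]
ee_rot: [-0.003, 0.997, -0.072, 0.027]
contact_force: [-1.1, 1.3, 2.7]
finger_gap: 0.0117
```

```bash
python3 -c "
from h import *
crows(8,4,1.0,34.5)
p,_,_=cap('scene','scene11')
"
```

```text
t 8.3 phi 78.3 r 34.92 y -164.3 Frad -0.7 Ftan -2.9 Fy 1.2 gap 11.7 tilt [0.054 0.002]
[-0.0, 0.8, 4.9]
[-0.3, 0.0, 4.8]
[-0.9, 0.0, 4.7]
[-1.6, 0.0, 4.5]
```

Call:
apply_moves(
  rows=[
    [[0,0.5,4.9],0],
    [[-0.4,0,4.8],0],
    [[-1.2,0,4.7],0],
    [[-2,0,4.5],0],
  ],
)

```text
time: 8.68
position: [0.509, -0.1631, 0.1005]
ee_rot: [-0.003, 0.997, -0.072, 0.029]
contact_force: [-0.2, 2.7, 3.5]
finger_gap: 0.0116
```

```bash
python3 -c "
from h import *
crows(8,4,1.0,34.5)
p,_,_=cap('scene','scene12')
"
```

```text
t 8.68 phi 110.9 r 35.96 y -164.3 Frad -1.8 Ftan -3.0 Fy 2.6 gap 11.6 tilt [0.058 0.001]
[-3.6, 0.7, 3.6]
[-2.8, 0.0, 3.9]
[-3.4, 0.0, 3.5]
[-3.8, 0.0, 3.0]
```

Call:
apply_moves(
  rows=[
    [[-3.6,0,3.6],0],
    [[-3,0,3.9],0],
    [[-3.6,0,3.5],0],
    [[-4.2,0,2.9],0],
  ],
)

```text
time: 9.07
position: [0.4961, -0.1613, 0.0844]
ee_rot: [-0.002, 0.997, -0.072, 0.031]
contact_force: [4.6, 2.1, 0.0]
finger_gap: 0.0114
```

```bash
python3 -c "
from h import *
crows(8,4,1.0,34.5)
p,_,_=cap('scene','scene13')
"
```

```text
t 9.07 phi 144.6 r 35.44 y -164.3 Frad 2.4 Ftan -3.5 Fy 2.7 gap 11.4 tilt [ 0.062 -0.   ]
[-4.8, 0.7, 1.4]
[-4.5, 0.0, 1.6]
[-4.7, 0.0, 1.0]
[-4.8, 0.0, 0.3]
```

```bash
sed -i 's/^OX,OZ=0.0,3.3/OX,OZ=-0.3,2.3/' h.py; python3 -c "
from h import *
crows(8,5,1.0,35)
"
```

```text
t 9.12 phi 145.4 r 34.65 y -164.2 Frad 1.7 Ftan -0.9 Fy 0.1 gap 11.4 tilt [0.061 0.   ]
[-4.2, 0.8, 2.5]
[-4.6, 0.0, 1.6]
[-4.8, 0.0, 0.9]
[-4.9, 0.0, 0.3]
[-4.9, -0.0, -0.4]
```

Call:
apply_moves(
  rows=[
    [[-4.4,0,2.3],0],
    [[-4.8,0,1.5],0],
    [[-5,0,0.8],0],
    [[-5,0,0.2],0],
    [[-5,0,-0.5],0],
  ],
)

```text
time: 9.53
position: [0.4708, -0.1576, 0.0773]
ee_rot: [-0.002, 0.997, -0.072, 0.031]
contact_force: [4.3, 2.8, -1.3]
finger_gap: 0.0112
```

```bash
python3 -c "
from h import *
crows(8,4,1.0,35)
p,_,_=cap('scene','scene14')
fs=[]
for n in ('0','6','8','9','10','11','12','13','14'):
    q=load('scene'+n)[0] if n!='14' else p
    fs.append(cv2.resize(q[230:270,310:360],None,fx=5,fy=5,interpolation=cv2.INTER_CUBIC))
cv2.imwrite('pics/m1.png',np.vstack([np.hstack(fs[i:i+3]) for i in (0,3,6)]))
"
```

```text
t 9.53 phi -172.4 r 35.34 y -164.4 Frad 0.8 Ftan -4.0 Fy 3.4 gap 11.2 tilt [ 0.063 -0.001]
[-4.6, 0.6, -1.6]
[-4.5, -0.0, -1.9]
[-4.2, -0.0, -2.5]
[-3.8, -0.0, -3.1]
```

View pics/m1.png

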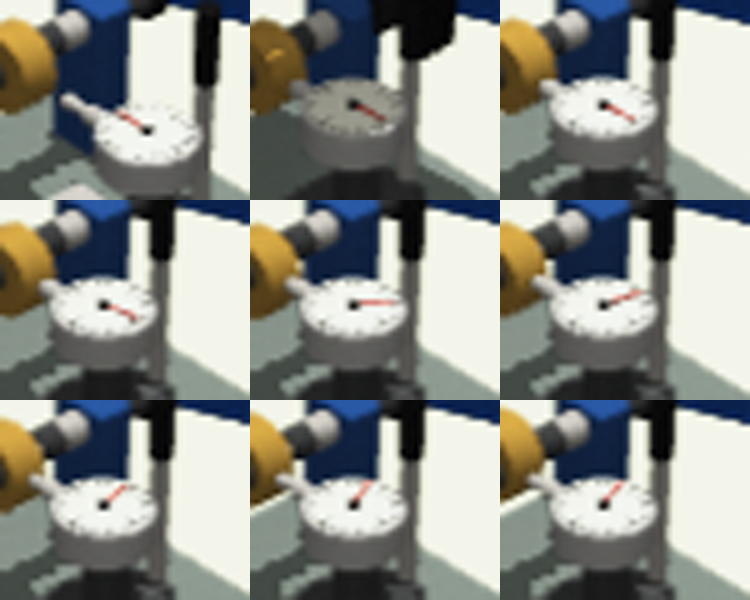

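```bash
cat >> h.py <<'E'
def need(p,z,hub=None,zp=.1235,k=8):
    x0,y0,x1,y1=312,234,356,266
    c=cv2.resize(p[y0:y1,x0:x1],None,fx=k,fy=k,interpolation=cv2.INTER_CUBIC).astype(float)
    Y,X=np.mgrid[0:c.shape[0],0:c.shape[1]];U=(X+.5)/k-.5+x0;V=(Y+.5)/k-.5+y0
    lum=c.max(2)
    if hub is None:
        m=(np.hypot(U-330.4,V-250.4)<4);w=np.clip(110-lum,0,None)*m;hub=((U*w).sum()/w.sum(),(V*w).sum()/w.sum())
    red=c[...,2]-np.maximum(c[...,0],c[...,1]);red[red<20]=0;red*=np.hypot(U-hub[0],V-hub[1])<11
    w=red[red>0];o,r=rays(np.stack([U[red>0],V[red>0]],-1),z);t=(zp-o[2])/r[:,2];P=np.array([tf(a) for a in o+r*t[:,None]])
    o,r=rays([hub],z);H=tf(o+r[0]*(zp-o[2])/r[0,2]);q=P[:,:2]-H[:2];m=(q*w[:,None]).sum(0)/w.sum()
    return np.arctan2(m[1],-m[0])%(2*np.pi)/.18,hub,np.hypot(*m)*1000
E
cat > ser.py <<'E'
from h import *
from scipy.optimize import curve_fit
D=[('8',-30.0),('9',3.5),('10',51),('11',77.6),('12',110.6),('13',145.4),('14',-172.4+360)]
import sys,json,os
if os.path.exists('ext.json'):D+=[tuple(x) for x in json.load(open('ext.json'))]
hubs=[]
for n,ph in D:
    p,_,z=load('scene'+n);hubs.append(need(p,z)[1])
H=np.median(hubs,0);print('hub',H.round(2),'spread',np.std(hubs,0).round(2))
A=[];
for n,ph in D:
    p,_,z=load('scene'+n);r=need(p,z,H);A.append((ph,r[0]));print(n,ph,round(r[0],2),round(r[2],1))
A=np.array(A)
f=lambda x,a,b,x0:a+b*np.cos(np.radians(x-x0))
for b0 in (None,5.5):
    g=(lambda x,a,x0:f(x,a,5.5,x0)) if b0 else f
    pp,cv=curve_fit(g,A[:,0],A[:,1],p0=[11,-15] if b0 else [11,5,-15]);print(pp.round(2),np.sqrt(np.diag(cv)).round(2),(A[:,1]-g(A[:,0],*pp)).round(2))
E
python3 ser.py
```

```text
hub [330.27 250.62] spread [0.03 0.02]
8 -30.0 16.35 10.5
9 3.5 15.69 12.2
10 51 11.54 13.0
11 77.6 9.5 16.1
12 110.6 7.19 14.8
13 145.4 6.09 15.7
14 187.6 6.34 15.5
[ 10.98   5.28 -28.13] [0.17 0.19 2.85] [ 0.09  0.22 -0.44 -0.05  0.18  0.35 -0.35]
[ 11.03 -28.76] [0.17 2.79] [-0.18  0.01 -0.47  0.02  0.34  0.53 -0.26]
```

Call:
apply_moves(
  rows=[
    [[-4.6,0,-1.5],0],
    [[-4.5,0,-1.9],0],
    [[-4.2,0,-2.5],0],
  ],
)

```text
time: 9.83
position: [0.4561, -0.1555, 0.0823]
ee_rot: [-0.002, 0.997, -0.072, 0.031]
contact_force: [4.1, 3.6, -1.0]
finger_gap: 0.0117
```

```bash
python3 -c "
from h import *
cap('scene','scene15')
crows(8,4,1.0,35)
"
```

```text
t 9.88 phi -145.6 r 35.98 y -164.3 Frad -1.7 Ftan -0.7 Fy 2.2 gap 11.3 tilt [ 0.062 -0.   ]
[-3.0, 0.6, -4.0]
[-3.1, -0.0, -3.7]
[-2.6, -0.0, -4.1]
[-2.0, -0.0, -4.5]
```

Call:
apply_moves(
  rows=[
    [[-3,0.5,-4],0],
    [[-3,0.5,-3.8],0],
    [[-2.4,0.5,-4.2],0],
  ],
)

```text
time: 10.13
position: [0.4449, -0.1541, 0.0937]
ee_rot: [-0.004, 0.997, -0.072, 0.029]
contact_force: [5.4, 9.2, -3.9]
finger_gap: 0.0116
```

```bash
python3 -c "
from h import *
cap('scene','scene16')
crows(8,4,1.0,35)
"
```

```text
t 10.18 phi -120.1 r 35.99 y -164.5 Frad -2.1 Ftan -1.3 Fy 8.3 gap 11.7 tilt [0.059 0.003]
[-1.0, 0.4, -5.0]
[-1.2, -0.1, -4.7]
[-0.6, -0.1, -4.8]
[0.1, -0.1, -4.9]
```

Call:
apply_moves(
  rows=[
    [[-0.8,-0.6,-4.8],0],
    [[-1,-0.3,-4.7],0],
    [[-0.4,0,-4.8],0],
  ],
)

```text
time: 10.43
position: [0.4409, -0.1533, 0.1085]
ee_rot: [-0.003, 0.997, -0.072, 0.029]
contact_force: [1.4, 2.9, -5.2]
finger_gap: 0.0121
```

```bash
python3 -c "
from h import *
cap('scene','scene17')
crows(8,4,1.0,35)
"
```

```text
t 10.48 phi -95.0 r 34.97 y -164.4 Frad 0.4 Ftan -0.7 Fy 1.0 gap 11.4 tilt [0.058 0.002]
[0.2, 0.6, -4.9]
[0.9, -0.1, -4.8]
[1.5, -0.1, -4.6]
[2.2, -0.0, -4.4]
```

Call:
apply_moves(
  rows=[
    [[0.3,0,-4.9],0],
    [[1,0,-4.7],0],
    [[1.8,0,-4.5],0],
  ],
)

```text
time: 10.73
position: [0.4421, -0.1534, 0.124]
ee_rot: [-0.004, 0.997, -0.072, 0.027]
contact_force: [0.9, 0.5, -5.1]
finger_gap: 0.0121
```

```bash
echo '[["15",214.4],["16",239.9],["17",265]]'>ext.json; python3 -c "
from h import *
cap('scene','scene18')
crows(8,4,1.0,35)
"; python3 ser.py
```

```text
t 10.78 phi -69.3 r 35.31 y -164.4 Frad -1.5 Ftan -0.1 Fy 3.7 gap 11.9 tilt [0.056 0.003]
[2.6, 0.5, -4.2]
[2.9, -0.0, -4.0]
[3.4, -0.0, -3.5]
[3.8, -0.0, -3.0]
hub [330.27 250.63] spread [0.03 0.02]
8 -30.0 16.34 10.5
9 3.5 15.68 12.2
10 51 11.53 13.0
11 77.6 9.5 16.1
12 110.6 7.19 14.8
13 145.4 6.08 15.8
14 187.6 6.34 15.5
15 214.4 7.82 16.0
16 239.9 9.68 14.8
17 265 11.61 13.9
[ 10.64   5.16 -22.05] [0.15 0.23 2.24] [ 0.58  0.38 -0.62 -0.28  0.04  0.48  0.18  0.03 -0.25 -0.54]
[ 10.67 -22.32] [0.16 2.26] [ 0.21  0.06 -0.72 -0.23  0.26  0.78  0.43  0.16 -0.25 -0.7 ]
```

Call:
apply_moves(
  rows=[
    [[2.6,0,-4.2],0],
    [[3,0,-3.9],0],
  ],
)

```text
time: 10.95
position: [0.4473, -0.1541, 0.1334]
ee_rot: [-0.004, 0.997, -0.072, 0.027]
contact_force: [-1.7, -0.5, -4.7]
finger_gap: 0.0118
```

```bash
python3 -c "
from h import *
cap('scene','scene19')
crows(5,4,1.0,35)
H=(330.27,250.63)
for n in ('8','9','18','19'):
    p,_,z=load('scene'+n);print(n,need(p,z,H))
"
```

```text
t 11.0 phi -51.7 r 35.22 y -164.4 Frad -1.5 Ftan -0.8 Fy 3.3 gap 11.4 tilt [0.056 0.004]
[2.3, 0.5, -2.1]
[2.3, -0.0, -2.0]
[2.5, -0.0, -1.8]
[2.6, -0.0, -1.6]
8 (np.float64(16.333754956136467), (330.27, 250.63), np.float64(10.522708586397398))
9 (np.float64(15.680894688704225), (330.27, 250.63), np.float64(12.182405126114958))
18 (np.float64(14.204456892596003), (330.27, 250.63), np.float64(11.88567054157101))
19 (np.float64(15.31784944903619), (330.27, 250.63), np.float64(10.646106169922312))
```

Call:
apply_moves(
  rows=[
    [[3.6,0,-3.2],0],
    [[4,0,-2.8],0],
    [[4.2,0,-2.2],0],
  ],
)

```text
time: 11.25
position: [0.4589, -0.1558, 0.1433]
ee_rot: [-0.004, 0.997, -0.072, 0.026]
contact_force: [-3.0, 0.2, -2.7]
finger_gap: 0.0117
```

```bash
python3 -c "
from h import *
cap('scene','scene20')
crows(3,2,1.0,35)
H=(330.27,250.63)
for n in ('20',):
    p,_,z=load('scene'+n);print(n,need(p,z,H))
"
```

```text
t 11.3 phi -26.5 r 35.21 y -164.4 Frad -1.4 Ftan 0.1 Fy 3.9 gap 11.3 tilt [0.054 0.004]
[1.8, 0.6, -0.5]
[1.7, -0.0, -0.6]
20 (np.float64(16.270774008391808), (330.27, 250.63), np.float64(10.240201541095596))
```

```bash
cat > fin.py <<'E'
from h import *
from scipy.optimize import least_squares
old=[('8',-30.0),('9',3.5),('10',51),('11',77.6),('12',110.6),('13',145.4)]
def conv(ph):
    a=np.radians(ph);x,zz=35.2*np.sin(a)+.3,35.2*np.cos(a)+1;return np.degrees(np.arctan2(x,zz))
D=[(n,conv(ph)) for n,ph in old]+[('14',187.6),('15',214.4),('16',239.9),('17',265),('18',290.7),('19',308.3),('20',333.5)]
import json,os
if os.path.exists('ext2.json'):D+=[tuple(x) for x in json.load(open('ext2.json'))]
H=(330.27,250.63)
A=[]
for n,ph in D:
    p,_,z=load('scene'+n);A.append((ph,need(p,z,H)[0]))
A=np.array(A);x=np.radians(A[:,0])
def model(q):
    th=x-q[1];r=q[0]+5.5*np.cos(th)+np.sqrt(31**2-(5.5*np.sin(th))**2)-31
    return r+q[2]*np.sin(.18*r)+q[3]*np.cos(.18*r)
for fix in (0,1):
    g=lambda q:model(np.r_[q,0,0] if fix==0 else q)-A[:,1]
    s=least_squares(g,[11,-.4] if fix==0 else [11,-.4,0,0]);J=np.linalg.inv(s.jac.T@s.jac)*(s.fun@s.fun)/(len(x)-len(s.x))
    print('phi0',np.degrees(s.x[1]).round(2),'+-',np.degrees(np.sqrt(J[1,1])).round(2),s.x.round(2),s.fun.round(2))
E
python3 fin.py
```

```text
phi0 -22.51 +- 1.39 [10.86 -0.39] [-0.01  0.01  0.53  0.06 -0.24 -0.6  -0.36 -0.3  -0.02  0.46  0.16  0.23
  0.08]
phi0 -22.85 +- 0.6 [11.84 -0.4  -0.85  1.  ] [-0.05 -0.14  0.17 -0.11  0.02 -0.01  0.14 -0.11 -0.15  0.16 -0.07  0.1
  0.04]
```

Call:
apply_moves(
  rows=[
    [[2.4,0,-0.9],0],
    [[0,0,0],0],
  ],
)

```text
time: 11.47
position: [0.463, -0.1565, 0.1452]
ee_rot: [-0.004, 0.997, -0.072, 0.027]
contact_force: [-0.4, 0.6, -1.7]
finger_gap: 0.0115
```

```bash
python3 -c "
from h import *
crank()
"
```

```text
t 11.47 phi -21.0 r 35.2 y -164.3 Frad -1.4 Ftan -1.0 Fy 0.5 gap 11.5 tilt [0.055 0.004]
```

Call:
apply_moves(
  rows=[
    [[0,0,0],0],
    [[0,0,0],0],
    [[0,0,0],0],
    [[0,0,0],0],
  ],
  grip=0.45,
)

```text
time: 11.8
position: [0.4645, -0.1571, 0.1459]
ee_rot: [-0.003, 0.997, -0.072, 0.029]
contact_force: [-0.4, -0.7, 0.9]
finger_gap: 0.033
```

```bash
python3 -c "
from h import *
crank()
rows(sensors.read_state()['position']+[0,0,.11],4)
"
```

```text
t 11.8 phi -18.1 r 35.35 y -164.8 Frad 0.9 Ftan 0.0 Fy -0.7 gap 33.0 tilt [0.059 0.002]
4 x [  1.6  -0.3 -27.5] total [   6.4   -1.2 -109.8]
```

Call:
apply_moves(
  rows=[
    [[1.5,0,-22],0],
    [[1.5,0,-28],0],
    [[1.5,0,-28],0],
    [[1.5,0,-28],0],
    [[0,0,0],0],
    [[0,0,0],0],
  ],
)

```text
time: 12.3
position: [0.464, -0.1585, 0.2562]
ee_rot: [-0.003, 0.997, -0.073, 0.029]
contact_force: [-0.1, 0.5, -1.4]
finger_gap: 0.0432
```

```bash
python3 - <<'E'
from h import *
st()
p,d,m=cap('wrist','wrist21');z=load('wrist21')[2];C=cloud(d,z)
cap('scene','scene21');q=load('scene21');print('needle',need(q[0],q[2],(330.27,250.63)))
hsv=cv2.cvtColor(p,cv2.COLOR_BGR2HSV);red=((hsv[...,0]<6)|(hsv[...,0]>174))&(hsv[...,1]>150)&(hsv[...,2]>60)
F=np.array([tf(a) for a in C[red]])*1000;F=F[(F[:,2]>100)&(F[:,2]<160)&(F[:,1]<-135)]
for lo in (-150,-165,-180,-195):
    L=F[(F[:,1]>lo)&(F[:,1]<lo+15)]
    if len(L):print(lo,len(L),'x',L[:,0].min().round(1),L[:,0].max().round(1),'mid',((L[:,0].min()+L[:,0].max())/2).round(2),'ztop',np.percentile(L[:,2],97).round(1))
E
```

```text
t 12.3 fix mm [ -11.6 -166.2  256.2] yawerr deg -0.07 tilt [0.0579 0.0026] Ffix [-0.2  0.4 -1.4] gap 43.2
needle (np.float64(16.332682239635528), (330.27, 250.63), np.float64(10.524788214020688))
-150 53 x -14.8 -11.5 mid -13.16 ztop 148.9
-165 19 x -14.9 -11.7 mid -13.28 ztop 148.2
```

View pics/wrist21.png

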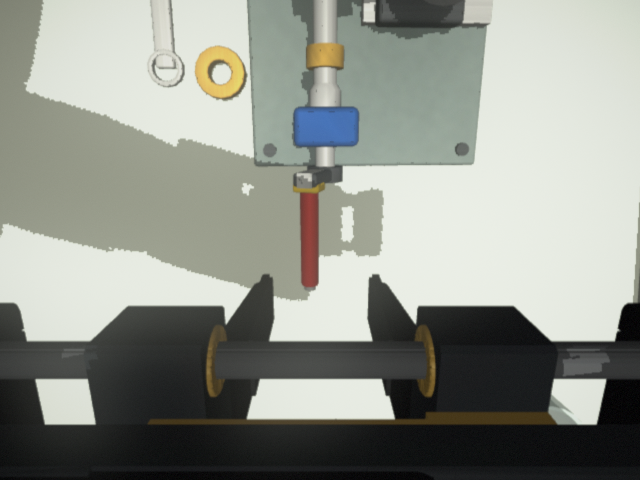

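```bash
python3 - <<'E'
from h import *
p,d,z=load('wrist21');C=cloud(d,z)
for v in (205,220,240,260,280):
    L=np.array([tf(C[v,u]) for u in range(296,326)])*1000;L=L[(L[:,2]>125)&(L[:,2]<160)];print(v,'x',L[:,0].min().round(1),L[:,0].max().round(1),'mid',((L[:,0].min()+L[:,0].max())/2).round(2),'ztop',L[:,2].max().round(1))
E
```

```text
205 x -18.6 -6.7 mid -12.65 ztop 149.5
220 x -18.1 -6.8 mid -12.44 ztop 149.1
240 x -18.2 -6.9 mid -12.54 ztop 148.9
260 x -18.4 -6.9 mid -12.65 ztop 148.5
280 x -17.9 -7.0 mid -12.46 ztop 149.1
```

```bash
python3 -c "
from h import *
rows(tw(.02,-.075,.27),4)
"
```

```text
4 x [  8.1 -22.8  -2.9] total [ 32.4 -91.3 -11.8]
```

Call:
apply_moves(
  rows=[
    [[8,-23,-3],0],
    [[8,-23,-3],0],
    [[8,-23,-3],0],
    [[8,-20,-3],0],
    [[0,0,0],0],
    [[0,0,0],0],
  ],
)

```text
time: 12.9
position: [0.5075, -0.0719, 0.2632]
ee_rot: [-0.005, 0.997, -0.074, 0.023]
contact_force: [-0.8, 0.4, 0.2]
finger_gap: 0.0429
```

```bash
python3 - <<'E'
from h import *
st()
p,d,m=cap('wrist','wrist22')
E
```

```text
t 12.9 fix mm [ 19.  -74.2 263.2] yawerr deg -0.23 tilt [0.046  0.0066] Ffix [-0.9  0.3  0.2] gap 42.9
```

View pics/wrist22.png

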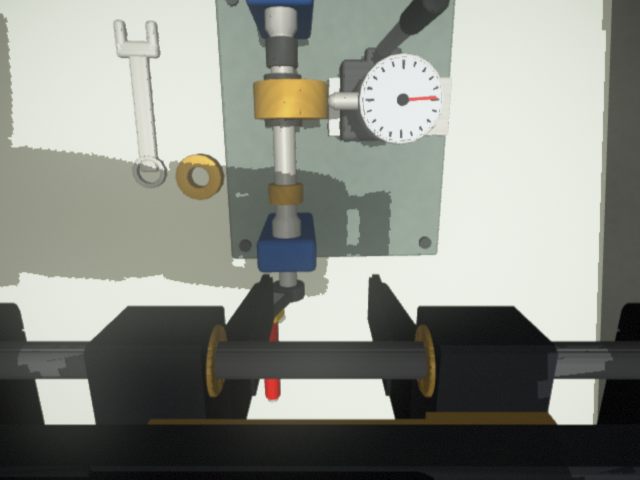

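```bash
python3 - <<'E'
from h import *
from scipy.optimize import least_squares
p,d,z=load('wrist22');C=cloud(d,z)
pp=np.load('pose.npy');c,s=np.cos(pp[2]),np.sin(pp[2]);Q=(C-[pp[0],pp[1],0]);F=np.stack([c*Q[...,0]+s*Q[...,1],-s*Q[...,0]+c*Q[...,1],Q[...,2]],-1)*1000
f=F[60:210,225:345].reshape(-1,3)
def circ(m,R,x0):
    P=f[m];g=lambda q:np.hypot(P[:,0]-q[0],P[:,2]-q[1])-R
    r=least_squares(g,x0,loss='soft_l1',f_scale=.5);print(len(P),'centre',r.x.round(2),'rms',np.sqrt(np.mean(r.fun**2)).round(2),P[:,0].min().round(1),P[:,0].max().round(1),P[:,1].mean().round(1));return r.x
e=circ((f[:,1]>11)&(f[:,1]<29)&(f[:,2]>118)&(f[:,2]<145)&(f[:,0]>-18)&(f[:,0]<28),26,[5,110])
for R in (6,7,8,9):circ((f[:,1]>-30)&(f[:,1]<0)&(f[:,2]>113)&(f[:,2]<125)&(abs(f[:,0])<7),R,[0,110])
# small brass collar
m=(f[:,1]>-62)&(f[:,1]<-30)&(f[:,2]>112)&(f[:,2]<140)&(abs(f[:,0])<14);P=f[m];print('tops',[(round(float(y)),P[abs(P[:,1]-y)<1.5][:,2].max().round(1)) for y in range(-60,-30,4)])
t=F[15:25,265:300].reshape(-1,3);print('head top',np.median(F[3,250:310,2]),np.median(F[240:260,270:305].reshape(-1,3),0))
print(dirang((402,100),(438,98),z)[0]/.18)
E
```

```text
1961 centre [  5.21 108.96] rms 0.64 -18.0 28.0 20.1
828 centre [ -0.17 111.94] rms 0.73 -7.0 7.0 -14.9
828 centre [ -0.22 110.77] rms 0.64 -7.0 7.0 -14.9
828 centre [ -0.28 109.59] rms 0.63 -7.0 7.0 -14.9
828 centre [ -0.36 108.45] rms 0.66 -7.0 7.0 -14.9Traceback (most recent call last):
  File "<stdin>", line 12, in <module>
    return umr_maximum(a, axis, None, out, keepdims, initial, where)
ValueError: zero-size array to reduction operation maximum which has no identity
```

```bash
python3 - <<'E'
from h import *
from scipy.optimize import least_squares
pp=np.load('pose.npy');c,s=np.cos(pp[2]),np.sin(pp[2])
for fn,box in (('wrist22',(20,330,200,350)),('wrist2',(70,320,240,350)),('wrist1',(20,200,270,370))):
    p,d,z=load(fn);C=cloud(d,z);Q=(C-[pp[0],pp[1],0]);F=np.stack([c*Q[...,0]+s*Q[...,1],-s*Q[...,0]+c*Q[...,1],Q[...,2]],-1)*1000
    f=F[box[0]:box[1],box[2]:box[3]].reshape(-1,3)
    for w in (12,18,22):
        P=f[(f[:,1]>12)&(f[:,1]<28)&(f[:,2]>115)&(f[:,2]<145)&(abs(f[:,0]-5)<w)]
        g=lambda q:np.hypot(P[:,0]-q[0],P[:,2]-q[1])-26
        r=least_squares(g,[5,110],loss='soft_l1',f_scale=.5);print(fn,w,len(P),r.x.round(2),np.sqrt(np.mean(r.fun**2)).round(2))
    for y0 in (90,-90):
        P=f[(abs(f[:,1]-y0)<10)&(abs(f[:,2]-126)<3)&(abs(f[:,0])<15)];print(' head',y0,len(P),np.median(P[:,2]).round(2) if len(P) else None)
    P=f[(f[:,1]>-45)&(f[:,1]<0)&(abs(f[:,0])<10)&(f[:,2]>112)&(f[:,2]<125)];print(' shaft top', np.percentile(P[abs(P[:,0])<1.5][:,2],50).round(2) if len(P) else None,len(P))
E
```

```text
wrist22 12 960 [  5.2 109. ] 0.72
wrist22 18 1403 [  5.27 108.99] 0.68
wrist22 22 1680 [  5.21 108.97] 0.65
 head 90 0 None
 head -90 1045 125.56
 shaft top 117.72 1422
wrist2 12 446 [  5.3  109.71] 0.74
wrist2 18 652 [  5.1 109.7] 0.7
wrist2 22 793 [  5.14 109.69] 0.67
 head 90 787 125.52
 head -90 528 125.55
 shaft top 117.63 738
wrist1 12 571 [  5.35 109.7 ] 0.78
wrist1 18 839 [  5.08 109.66] 0.76
wrist1 22 1014 [  5.09 109.66] 0.72
 head 90 0 None
 head -90 668 125.5
 shaft top 117.76 873
```

```bash
python3 - <<'E'
from h import *
from scipy.optimize import least_squares
# positions at the time of each picture (from move reports)
D={'8':None,'9':(.4783,-.1586,.1490),'10':(.5048,-.1624,.1362),'11':(.5096,-.1632,.1204),'12':(.5090,-.1631,.1005),'13':(.4961,-.1613,.0844),'14':(.4708,-.1576,.0773),
'15':(.4561,-.1555,.0823),'16':(.4449,-.1541,.0937),'17':(.4409,-.1533,.1085),'18':(.4421,-.1534,.1240),'19':(.4473,-.1541,.1334),'20':(.4589,-.1558,.1433)}
H=(330.27,250.63);x=[];r=[]
for n,P in D.items():
    if P is None: continue
    f=tf(P)*1000;x.append(np.arctan2(f[0]+.3,f[2]-112.3));p,_,z=load('scene'+n);r.append(need(p,z,H)[0])
x=np.array(x);r=np.array(r);print(np.degrees(x).round(1))
def model(q):
    th=x-q[1];a=q[0]+5.5*np.cos(th)+np.sqrt(31**2-(5.5*np.sin(th))**2)-31
    return a+q[2]*np.sin(.18*a)+q[3]*np.cos(.18*a)
s=least_squares(lambda q:model(q)-r,[11,-.4,0,0]);J=np.linalg.inv(s.jac.T@s.jac)*(s.fun@s.fun)/(len(x)-4)
print(np.degrees(s.x[1]),np.degrees(J[1,1]**.5),s.x,s.fun.round(2))
E
```

```text
[   4.5   51.1   76.8  109.2  143.2 -172.3 -146.9 -121.1  -96.2  -70.9
  -53.5  -28.4]
-23.11390374954572 0.6129796567300375 [11.71458369 -0.40341372 -0.68995374  0.8365783 ] [-0.14  0.15 -0.1   0.02 -0.02  0.14 -0.13 -0.12  0.18 -0.1   0.06  0.05]
```

```bash
python3 -c "
from h import *
rows(tw(-.017,-.166,.25),4)
"
```

```text
4 x [-9.  23.   2.6] total [-36.   91.8  10.3]
```

Call:
apply_moves(
  rows=[
    [[-9,23,2.5],0],
    [[-9,23,2.5],0],
    [[-9,23,2.5],0],
    [[-9,21,2.5],0],
    [[0,0,0],0],
  ],
)

```text
time: 13.37
position: [0.4546, -0.1605, 0.2461]
ee_rot: [-0.006, 0.997, -0.074, 0.02]
contact_force: [0.4, -0.8, -0.3]
finger_gap: 0.0429
```

```bash
python3 -c "
from h import *
st();rows(tw(-.0155,-.165,.146),4)
"
```

```text
t 13.37 fix mm [ -20.6 -169.5  246.1] yawerr deg -0.2 tilt [0.0408 0.0088] Ffix [ 0.5 -0.7 -0.3] gap 42.9
4 x [ 0.3 -0.8 25.1] total [  1.2  -3.1 100.3]
```

Call:
apply_moves(
  rows=[
    [[0,-1,20],0],
    [[0,-1,25],0],
    [[0,-1,20],0],
    [[0,0,5],0],
  ],
)

```text
time: 13.7
position: [0.4561, -0.1608, 0.1741]
ee_rot: [-0.005, 0.997, -0.078, 0.021]
contact_force: [-0.3, -0.5, -0.7]
finger_gap: 0.043
```

```bash
python3 -c "
from h import *
st();rows(tw(-.015,-.165,.145),3)
"
```

```text
t 13.7 fix mm [ -19.1 -169.6  174.1] yawerr deg -0.66 tilt [0.0428 0.0072] Ffix [-0.3 -0.5 -0.7] gap 43.0
3 x [ 1.  -1.4  9.8] total [ 2.9 -4.3 29.3]
```

Call:
apply_moves(
  rows=[
    [[1,-2,12],-0.3],
    [[0.5,-2,10],-0.3],
    [[0.5,-1,4],0],
    [[0,0,0],0],
  ],
)

```text
time: 14.03
position: [0.459, -0.1567, 0.1463]
ee_rot: [-0.006, 0.997, -0.074, 0.019]
contact_force: [0.0, -0.1, -0.5]
finger_gap: 0.0425
```

```bash
python3 -c "
from h import *
st();rows(tw(-.015,-.165,.145),1)
"
```

```text
t 14.03 fix mm [ -16.8 -165.1  146.3] yawerr deg -0.19 tilt [0.0394 0.0089] Ffix [ 0.  -0.1 -0.5] gap 42.5
1 x [ 1.8 -0.1  1.4] total [ 1.8 -0.1  1.4]
```

Close the fingers; they will centre the handle.

Call:
apply_moves(
  rows=[
    [[1,0,1],0],
    [[0,0,0],0],
    [[0,0,0],0],
    [[0,0,0],0],
    [[0,0,0],0],
    [[0,0,0],0],
  ],
  grip=0.05,
  force=10,
)

```text
time: 14.53
position: [0.4613, -0.1577, 0.1482]
ee_rot: [-0.005, 0.997, -0.074, 0.022]
contact_force: [0.8, 1.1, -1.5]
finger_gap: 0.0116
```

```bash
python3 -c "
from h import *
st();crank();rows(tw(-.0148,-.1652,.1445),1)
"
```

```text
t 14.53 fix mm [ -14.4 -165.8  148.2] yawerr deg -0.23 tilt [0.0437 0.007 ] Ffix [ 0.6  1.2 -1.5] gap 11.6
t 14.53 phi -21.5 r 38.56 y -165.8 Frad -1.6 Ftan 0.0 Fy 1.2 gap 11.6 tilt [0.044 0.007]
1 x [-0.5 -0.6  3.7] total [-0.5 -0.6  3.7]
```

Call:
apply_moves(
  rows=[
    [[-0.4,0,0],0],
    [[-0.4,0,0],0],
    [[-0.3,0,0],0],
    [[-0.3,0,0],0],
  ],
  grip=0.45,
)

```text
time: 14.87
position: [0.4596, -0.1574, 0.1485]
ee_rot: [-0.005, 0.997, -0.074, 0.022]
contact_force: [0.9, -0.7, 0.1]
finger_gap: 0.033
```

```bash
python3 -c "
from h import *
st()"
```

```text
t 14.87 fix mm [ -16.1 -165.8  148.5] yawerr deg -0.22 tilt [0.0436 0.0069] Ffix [ 1.  -0.6  0.1] gap 33.0
```

Call:
apply_moves(
  rows=[
    [[1.5,0,-22],0],
    [[1.5,0,-28],0],
    [[1.5,0,-28],0],
    [[1.5,0,-28],0],
    [[0,0,0],0],
    [[0,0,0],0],
  ],
)

```text
time: 15.37
position: [0.4595, -0.1587, 0.2579]
ee_rot: [-0.006, 0.997, -0.074, 0.019]
contact_force: [-0.6, 0.0, -0.4]
finger_gap: 0.0426
```

```bash
python3 - <<'E'
from h import *
st()
p,d,m=cap('wrist','wrist23');z=load('wrist23')[2];C=cloud(d,z)
cap('scene','scene23');q=load('scene23');print('needle',need(q[0],q[2],(330.27,250.63))[0])
for v in (205,220,240,260,280):
    L=np.array([tf(C[v,u]) for u in range(290,332)])*1000;L=L[(L[:,2]>125)&(L[:,2]<160)&(L[:,1]<-135)];print(v,'x',L[:,0].min().round(1),L[:,0].max().round(1),'mid',((L[:,0].min()+L[:,0].max())/2).round(2),'ztop',L[:,2].max().round(1))
E
```

```text
t 15.37 fix mm [ -16.  -167.1  257.9] yawerr deg -0.23 tilt [0.0387 0.0089] Ffix [-0.6 -0.  -0.4] gap 42.6
needle 16.298344915602303
205 x -19.3 -8.1 mid -13.71 ztop 148.4
220 x -19.4 -8.1 mid -13.77 ztop 147.7
240 x -19.6 -8.2 mid -13.86 ztop 147.5
260 x -19.1 -8.1 mid -13.6 ztop 148.5
280 x -19.2 -8.2 mid -13.69 ztop 147.8
```

View pics/scene23.png

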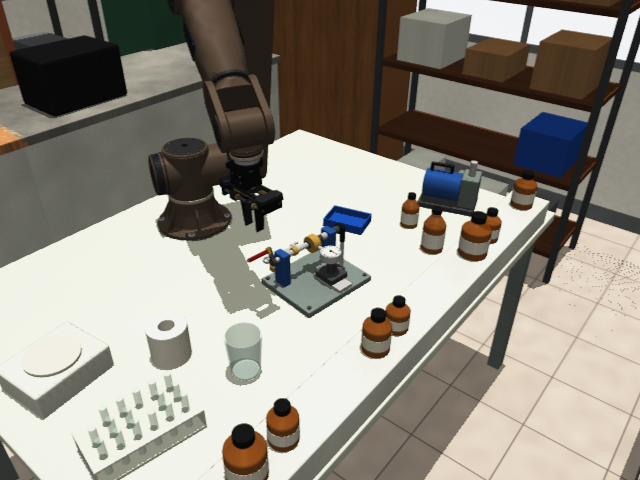

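The scene view shows the arm clear of everything, the plunger bearing on the eccentric, and the bystanders in place. The handle now sits at about −23° from the top. Handing in.

```bash
python3 -c "
from h import *
print(workorder.finish_job(), sensors.read_state()['time'])"
```

```text
the job is handed in; nothing more can be done
the job is handed in; nothing more can be done
```

The job is handed in. The shaft sits at top dead centre to within a few degrees, and the gripper is clear of everything.

- **Gauge:** I slid it up by its post until the needle read about 16.5 mm of the plunger's 30 mm. It has stayed bearing on the eccentric.
- **Crank:** I turned it about 360° in one direction. The needle fell to its lowest reading, about 6 mm, near 155° past the top, then rose back to about 16.3 mm.
- **Correction:** On letting go, the handle was 2–3° past the fitted high point. I re-gripped it, eased it back about 2°, and let go again.
- **Gentleness:** From the wrist forces, I put the largest radial pull on the handle at about 6.8 N, or 2.7 mm of the sprung slide (limit 3 mm). I never read the slide itself. The plunger stayed between about 6 and 17 mm.

**Last checks:**
- The gauge reads 16.3 mm.
- The handle is at −23.2° by wrist-camera depth.
- The fit of the needle readings puts the high point at −23.1° ± 0.6°, though its angle scale may be off by another 1–2°.
- The estimates disagree by a few degrees: a coarser measurement of the eccentric's shape puts the high point nearer −27°. That is a difference in reading of only about 0.01 mm, too small for the dial to settle.
- The other things on the bench look undisturbed in the last scene picture.
- The last clock reading before hand-in was about 15.4 s, well inside the 54 s limit.

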